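Pop the cup head off a bench mixer with a puller

ROBOT

A 6-joint arm with a two-finger parallel gripper is mounted at the origin on the work surface. World frame = base frame: x ahead of the robot, y to its left, z up, the work surface at z = 0. Lengths are in mm, angles in degrees, forces in N, time in s.
With the tool pointing down it reaches from about 300 to 850 mm from the base axis. Payload 4.2 kg.
Tool frame: the origin (TCP) lies at the very end of the fingers, on their centre line; the grasp point (between the pads) lies 19 mm behind it (env.grip_depth is the distance from the TCP to the grasp point, in mm); y points along the fingers, z is the direction in which the jaws open and shut, and the axes are right-handed (so a half turn about y gives the same grasp; the last joint's range is limited). The gripper opens to 91 mm and grips with 3 to 60 N. Pads are 32 mm wide; open, the fingers measure 118 mm over their backs; the gripper's body (76 mm by 178 mm) begins 60 mm behind the grasp point.
Start: joints at [-69.442, 18.312, 89.639, -0, 72.044, -1.146], TCP at [212.643, -534.253, 213.976] pointing down, gripper open.
Joint ranges: [-177.97, 177.97], [-48.28, 115.42], [12.27, 149.76], [-77.06, 257.06], [2.81, 150.46], [-146.56, 146.56]. Speed limits (degrees/s): [147.25, 147.25, 180, 180, 180, 180].

INTERFACE

Orientations are given as [roll, pitch, yaw] about the fixed x, y, z axes, in that order (R = Rz(yaw) Ry(pitch) Rx(roll)).
In Python, from workcell import state, imaging, job, env gives the robot as it stands.
- The arm moves only by the shell command python3 -m pendant 'ROWS' [FORCE]. ROWS is JSON, a list of rows, each an object with "delta_pos": the shift along the tool's x, y, z in cm, a list of three; "twist": the turn, a rotation vector about the tool's x, y, z in degrees, a list of three; "grip": the opening in per cent of the stroke, from 0 (shut) to 100 (fully open). In form: [{"delta_pos": [tx, ty, tz], "twist": [wx, wy, wz], "grip": grip}, ...]. A call has exactly 5 rows; each row is the pose to reach, as a shift and turn from the pose commanded when the call began, along the tool's axes at that moment; what a row does not reach only later rows make up. A row lasts 1/10 s, in which the tool goes at most 50 mm and 8.59 degrees, less where a joint would pass 70% of its speed; a pose out of reach is approached as far as the arm can. A call with a gripper value outside its range is refused whole. The fingers move at their own pace and stop on an object; FORCE is the grip in N (left out, the last holds). Time passes only in rows, so rows that repeat a pose let the fingers close, or fill a call up. It gives the time, the measured TCP pose, the force and the opening at its end, in the units of the state.
- state(): the state, without advancing time (a new reading comes with each control period).
- imaging.grab_frame(name): name is "scene" or "top" or "wrist"; returns (picture, depth): 384x512x3 uint8, red, green, blue; 384x512 float32, mm along the optical axis (not along the pixel's ray), 0 where there is no reading.
- imaging.camera_info(name): a dict with "fx", "fy", "cx", "cy" (pixels), "R" (3x3) and "t" (3): a world point X has camera coordinates R X + t. Camera axes: x right, y down, z forward; pixel columns grow to the right and rows downward; lengths in mm; the calibration is good to about 2 mm. A picture is of the moment at which its call begins: read the wrist's pose just before it. camera_info takes no time and is no camera call; for the wrist camera it gives the pose at the moment of the call.
- job.job_done(): hands the job in, once; it reports no verdict.
The state is a dict: "time_s": time; "qpos": joint angles; "qvel": joint speeds; "effort": joint torques, N m; "ee_pos": TCP position; "ee_rot": TCP orientation; "force": force on the tool from outside, world axes, zero at the start; "torque": the same for the moment, N m; "gripper_width": finger opening in mm.
Only numpy, scipy, OpenCV 4.12 (cv2) and the standard library are available. Lean on these libraries where they do the work, as an engineer would, in place of code of your own. Each camera call takes 0.05 s, during which the arm holds its last target.

TASK

Change the orange-flanged cap on the blue bench mixer: take the C-shaped puller by its yellow handle, slide its fork under the flange, press it home against the cap's neck for a moment with a light push of 4 to 5 N, and from there pull straight up until the cap pops off. Carry it level on the fork, set it down softly and right way up well inside the green parts pad, back the fork right out and stand the puller upright on the bench. Keep the fingers off the cap, leave the other things alone, and never push the mixer's sprung head with more than about 7 N sideways or 12 N down.

Things in the scene. Friction and masses are not known exactly. Their poses are not given: they have to be found in the camera images.
- mixer: Blue box-shaped bench mixer, 150 (x) by 120 (y) mm, grey deck 70 mm above the bench, fixed to the bench. Origin under its centre; z up. On its deck, concentric with it, is the black round head plate, 116 mm diameter, whose top is 82 mm above the bench.
- post (a point): Foot of the steel post (10 mm thick, 8.5 mm tall) on the mixer's head: centre of the head plate's top, where the middle of the cap's underside sits. Four sprung balls round the post snap over a lip inside the cap: pulling it off takes roughly 8 to 20 N over the first 5 mm, then less; the cap is free after about 10 mm.
- plate (a point): The same point, as centre of the black round head plate, 116 mm diameter, top 82 mm above the bench. Plate and post ride on rubber mounts: they give sideways by about 1 mm per 3.5 N; downwards they start to give at about 4 N, then 1 mm per 3.5 N; upwards they do not give.
- head (a joint): How far the head plate is pressed down, m, 0 at rest. More than 3 mm is too hard.
- head_x (a joint): Sideways give of the head plate and post along the mixer's x, m, 0 at rest. More than 2 mm either way is too hard.
- head_y (a joint): The same along the mixer's y.
- cap: The snug cap, loose, 40 g: grey round neck 20 mm diameter from 0 to 10.5 mm, orange round flange 48 mm diameter from 10.5 to 15.5 mm, black rubber cup 42 mm diameter up to 25.5 mm. Origin: centre of its underside, z up. At the start it sits on the post, underside on the head plate, so the slot below the flange is 10.5 mm high. Any side may be approached.
- puller: C-shaped puller, 97 mm tall, 0.16 kg, stands loose on its fork. Origin: underside, straight below the handle; z up, tines along +x. Column x -41 to -57 mm, bridge z 41 to 49. Fork 7 mm thick, 39 wide, slot 23 wide, closed end at x = -10, tines straight to 16, flared to 28 (49 wide), tail to -70; but it is adjustable, clamped up to 12 mm further forward or back: not measured.
- handle (a point): Middle of the puller's yellow handle, 70 mm straight above the puller's origin. Handle 18 mm (puller's x) by 16 mm (puller's y), from z = 49 to 91 mm above the fork's underside; a 24 by 22 mm knob tops it to 97 mm. Take it from above, square to either pair of sides; axes as the puller's.
- pad: Green flat parts pad, 110 by 110 mm, 10 mm thick, fixed to the bench. Origin under its centre, top 10 mm higher.
- tube_rack: Bystander: red rack with small tubes, 100 by 145 mm, 76 mm tall. Origin under its centre.
- tip_box: Bystander: light blue box of pipette tips, 85 by 120 mm, 55 mm tall. Origin under its centre.
- jar: Bystander: glass jar, 76 mm diameter, 100 mm tall. Origin under its centre.
- reagent: Bystander: small amber bottle, 44 mm diameter, 85 mm tall. Origin under its centre.
- spare_head: Bystander: flat black and grey round disc, 80 mm diameter, 10 mm thick. Origin under its centre.
- marker: Bystander: white and blue marker pen lying on the bench, 130 mm long, 13 mm thick. Origin underneath, near its middle.
- vial: Bystander: small glass vial with a red cap, 26 mm diameter, 45 mm tall. Origin under its centre.
Things that resemble listed ones, but are neither listed nor needed, are in the scene too. Of the things like the cap, leave any that is purple; of the rest the larger one is meant.

How it is judged:
By the outcome, as a careful person would: the job done as asked, in the order asked, and still so for the second after the job is handed in, with the robot touching nothing.
It also fails if it takes over 72 s, if anything falls off the work surface, if the arm or the gripper's body presses on something with over 40 N, if the wrist force passes 120 N, or if a joint passes its speed limit or range.

## Working session

There is one attempt and no reset: what is moved stays moved. The work goes in short steps, Python scripts to look and compute and a shell command to move; the robot and the scene stay as the last step left them, time stands still between calls to the robot, and variables do not carry over. Pictures are saved under pics/ and viewed, and the job is handed in when it is done.

```bash
ls; mkdir -p pics; python3 - <<'E'
from workcell import state, imaging, job, env
import cv2
s=state(); print(s)
print(env.grip_depth)
for n in ["scene","top","wrist"]:
    p,d=imaging.grab_frame(n); cv2.imwrite(f"pics/{n}0.png",p[:,:,::-1]); 
    import numpy as np; np.save(f"pics/{n}0.npy",d)
    c=imaging.camera_info(n); print(n,{k:np.round(v,4).tolist() for k,v in c.items()})
E
```

```text
pics
{'time_s': 0.0, 'qpos': array([-6.94417749e+01,  1.83509065e+01,  8.97052293e+01, -9.17491641e-04,
        7.20416234e+01, -1.14681012e+00]), 'qvel': array([-0.07005024,  0.00254823, -0.01335976,  0.03546404, -0.01739976,
        0.0301194 ]), 'effort': array([ 4.53668545e-04, -4.12453759e+01, -2.31981486e+01,  7.29840738e-02,
        4.57302493e-02, -1.32329283e-04]), 'ee_pos': array([ 212.46881623, -533.78381739,  213.13559658]), 'ee_rot': array([-9.00977570e+01,  1.08444462e-03, -1.58294682e+02]), 'force': array([-0.31614244,  0.2976119 ,  0.18517536]), 'torque': array([0.07966299, 0.01774835, 0.01801312]), 'gripper_width': 91.18441184523475}
18.8
scene {'fx': 454.0668, 'fy': 454.0668, 'cx': 254.8063, 'cy': 188.3226, 'R': [[-0.296, 0.9552, -0.0029], [0.7663, 0.2357, -0.5977], [-0.5702, -0.1792, -0.8017]], 't': [175.9834, -400.459, 1347.0426]}
top {'fx': 395.9209, 'fy': 395.9209, 'cx': 250.8371, 'cy': 190.1162, 'R': [[-0.0218, -0.9991, -0.035], [-0.9896, 0.0266, -0.1417], [0.1425, 0.0316, -0.9893]], 't': [35.7896, 604.5684, 909.8361]}
wrist {'fx': 340.2764, 'fy': 340.2764, 'cx': 258.445, 'cy': 186.5253, 'R': [[0.3706, -0.9288, -0.001], [-0.9032, -0.3606, 0.2326], [-0.2164, -0.0853, -0.9726]], 't': [-574.7975, -25.9485, 389.6332]}
```

View pics/scene0.png

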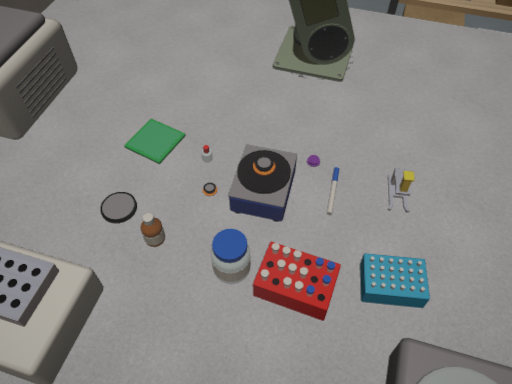

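View pics/top0.png

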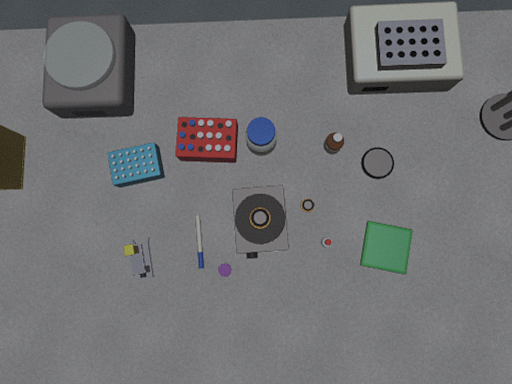

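View pics/wrist0.png

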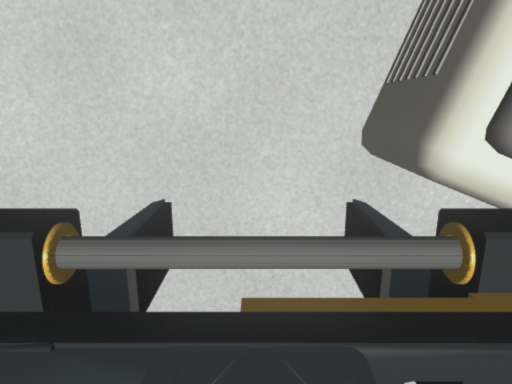

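The scene view shows the mixer at (264,180) with its orange-flanged cap at (264,166), the puller at (400,188), the pad at (155,140), the rack, tip box, jar and reagent along the near side, and the vial at (207,153). Cap-like things are the cap on the mixer, a small orange ring-like one at scene (210,188) and a purple one at (313,160). The larger non-purple one, on the mixer, is the one meant. Next I'll enlarge these.

```bash
python3 - <<'E'
import cv2,numpy as np
t=cv2.imread("pics/top0.png"); s=cv2.imread("pics/scene0.png")
a=cv2.resize(t[175:285,215:345],None,fx=6,fy=5.4,interpolation=cv2.INTER_CUBIC)
a=cv2.resize(t[180:280,215:345],(780,600),interpolation=cv2.INTER_CUBIC)
cv2.imwrite("pics/c1.png",a)
cv2.imwrite("pics/c2.png",cv2.resize(t[225:290,110:190],(738,600),interpolation=cv2.INTER_CUBIC))
cv2.imwrite("pics/c3.png",cv2.resize(s[160:220,370:430],(600,600),interpolation=cv2.INTER_CUBIC))
E
```

```text
(no output)
```

View pics/c1.png

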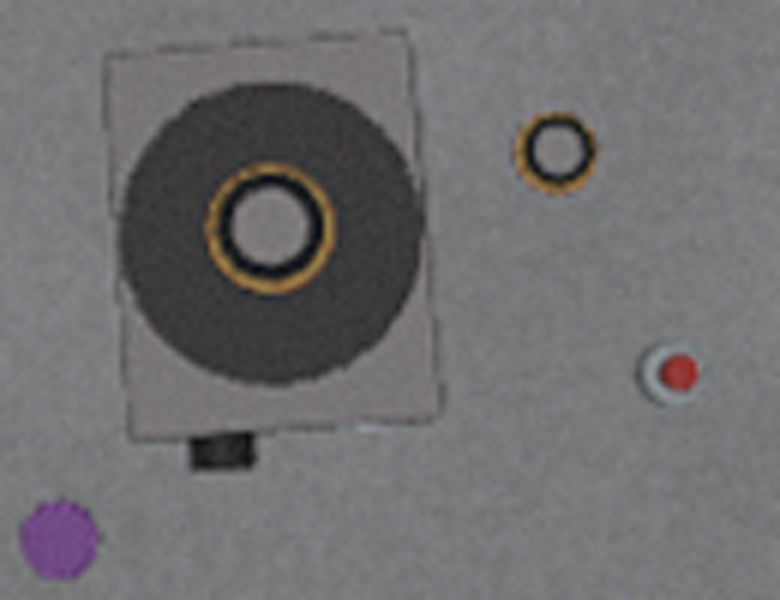

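View pics/c2.png

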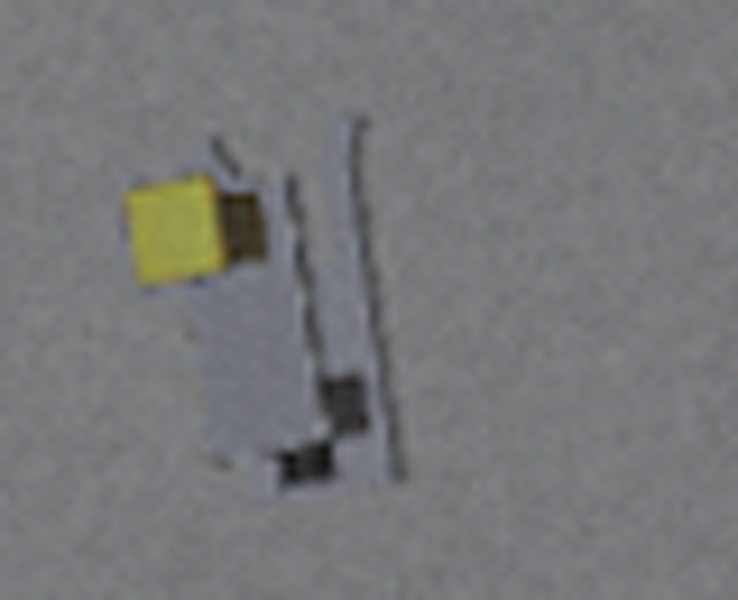

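View pics/c3.png

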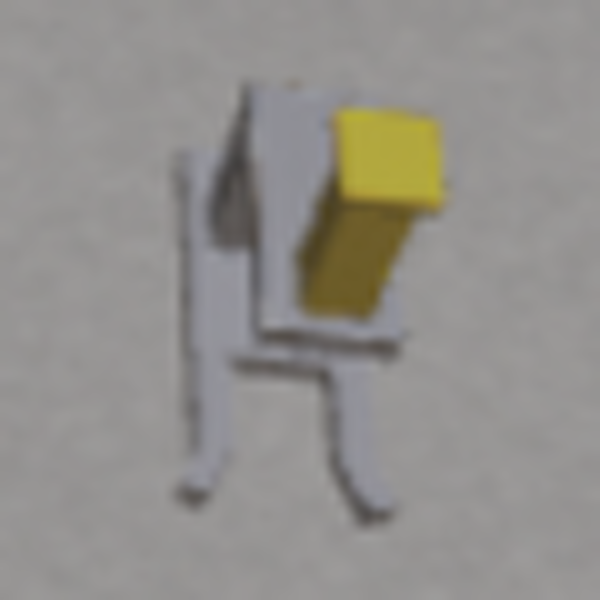

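The enlarged crop confirms it: the orange-flanged cap at c1 (270,228) on the head plate is larger than the stray orange one at (556,152), and the purple one at (58,540) stays. Puller knob is at c2 (175,230), with its tines pointing up the image (about +x world).

```bash
cat > h.py <<'E'
import numpy as np, cv2
from workcell import state, imaging, job, env
def ray(c,u,v):
    R=np.array(c["R"]);t=np.array(c["t"])
    o=-R.T@t; d=R.T@np.array([(u-c["cx"])/c["fx"],(v-c["cy"])/c["fy"],1]); return o,d
def atz(c,u,v,z):
    o,d=ray(c,u,v); return o+d*(z-o[2])/d[2]
def dep(c,D,u,v):
    o,d=ray(c,u,v); return o+d*D[int(round(v)),int(round(u))]
def proj(c,P):
    q=np.atleast_2d(P)@np.array(c["R"]).T+np.array(c["t"]); return np.c_[q[:,0]/q[:,2]*c["fx"]+c["cx"],q[:,1]/q[:,2]*c["fy"]+c["cy"]]
def cloud(c,D):
    v,u=np.indices(D.shape); R=np.array(c["R"]);t=np.array(c["t"])
    q=np.stack([(u-c["cx"])/c["fx"]*D,(v-c["cy"])/c["fy"]*D,D],-1); return (q-t)@R
E
python3 - <<'E'
from h import *
np.set_printoptions(precision=1,suppress=True)
T=imaging.camera_info("top");S=imaging.camera_info("scene")
DT=np.load("pics/top0.npy");DS=np.load("pics/scene0.npy")
f=lambda x,y:(215+x/6,180+y/6)
g=lambda x,y:(110+x/9.225,225+y/9.23)
k=lambda x,y:(370+x/10,160+y/10)
print("cap top",atz(T,*f(270,224),107.5),dep(T,DT,*f(270,224)))
print("flange",atz(T,*f(270,228),97.5)); print("plate",atz(T,*f(272,233),82),dep(T,DT,*f(180,233)))
print("deck corners",[atz(T,*f(*p),70) for p in [(106,55),(408,32),(440,412),(130,437)]])
print("knob",[atz(T,*g(*p),97) for p in [(127,192),(208,176),(225,270),(143,285)]],atz(T,*g(175,230),97),dep(T,DT,*g(175,230)))
print("knob scene",[atz(S,*k(*p),97) for p in [(338,108),(440,120),(440,207),(340,200)]],dep(S,DS,*k(390,155)))
print("tips scene",[atz(S,*k(*p),7) for p in [(195,490),(375,515),(238,360),(328,372)]])
for n,(u,v) in dict(pad=(386,247)).items(): print(n,atz(T,u,v,10),dep(T,DT,u,v))
# colour-based
for n,im,D,c in (("top",cv2.imread("pics/top0.png"),DT,T),("scene",cv2.imread("pics/scene0.png"),DS,S)):
    h=cv2.cvtColor(im,cv2.COLOR_BGR2HSV); P=cloud(c,D)
    m=(h[...,0]>40)&(h[...,0]<80)&(h[...,1]>100)
    cn=max(cv2.findContours(m.astype(np.uint8),0,1)[0],key=cv2.contourArea); r=cv2.minAreaRect(cn); 
    print(n,"pad",r,[atz(c,*p,10) for p in cv2.boxPoints(r)],atz(c,*r[0],10))
    pts=P[(abs(P[...,2]-107.5)<4)&(np.hypot(P[...,0]-atz(T,303,200,0)[0],0)>-1)]
    for nm,(u0,v0,u1,v1) in {"top":{"mix":(225,175,300,265)},"scene":{"mix":(225,140,305,220)}}[n].items():
        Q=P[v0:v1,u0:u1].reshape(-1,3)
        for lo,hi in((104,112),(94,100),(79,86),(66,74)):
            q=Q[(Q[:,2]>lo)&(Q[:,2]<hi)]; print(nm,lo,len(q),q.mean(0) if len(q) else 0,q.min(0) if len(q) else 0,q.max(0) if len(q) else 0)
E
```

```text
cap top [534.4  -0.  107.5] [534.4  -0.  108.1]
flange [533.7   0.1  97.5]
plate [532.9  -0.4  82. ] [533.5  34.5  85. ]
deck corners [array([604.9,  62.8,  70. ]), array([610.7, -55.3,  70. ]), array([464. , -62.5,  70. ]), array([457.2,  55.9,  70. ])]
knob [array([478.6, 308.4,  97. ]), array([482. , 288.5,  97. ]), array([459.3, 283.9,  97. ]), array([456.1, 303.9,  97. ])] [469.2 296.4  97. ] [469.2 296.1  97.9]
knob scene [array([461.9, 287.1,  97. ]), array([458.9, 307.9,  97. ]), array([482.3, 310.1,  97. ]), array([486.6, 290.1,  97. ])] [470.3 299.   95.7]
tips scene [array([500.7, 283.1,   7. ]), array([495.8, 321.9,   7. ]), array([462.2, 287.9,   7. ]), array([459.6, 307.7,   7. ])]
pad [ 462.6 -301.4   10. ] [ 462.5 -302.5    6.5]
top pad ((386.2040100097656, 247.03924560546875), (46.79638671875, 44.64352035522461), 10.885526657104492) [array([ 422.2, -234.3,   10. ]), array([ 527., -261.,   10.]), array([ 503., -370.,   10.]), array([ 399.3, -341.9,   10. ])] [ 462.5 -301.9   10. ]
mix 104 261 [533.8   1.6 108.1] [515.1 -17.9 104.6] [553.2  22.3 111.8]
mix 94 78 [530.5   1.3  97.5] [511.2 -20.3  94.3] [556.4  25.   99.9]
mix 79 1606 [533.3   1.7  82.4] [477.9 -54.8  79. ] [590.5  57.8  86. ]
mix 66 1317 [530.2   1.5  70.2] [456.5 -61.9  66.1] [610.3  64.6  73.9]
scene pad ((154.35069274902344, 139.8642578125), (37.87147521972656, 48.701507568359375), 42.273685455322266) [array([ 504., -365.,   10.]), array([ 363.8, -341.2,   10. ]), array([ 427.2, -235.6,   10. ]), array([ 557.5, -264.8,   10. ])] [ 465.9 -300.9   10. ]
mix 104 233 [535.7   1.  107.5] [515.4 -19.7 104.2] [555.6  20.9 111.1]
mix 94 100 [547.6   4.9  97.2] [523.5 -22.7  94.1] [558.7  25.   99.6]
mix 79 1411 [540.5   2.6  81.8] [476.6 -56.3  79. ] [593.2  58.3  85.8]
mix 66 1156 [555.4   5.7  69.7] [457.8 -62.9  66.1] [613.2  64.4  73.9]
```

```bash
cat >> h.py <<'E'
from scipy.spatial.transform import Rotation as Ro
def TR(s): return Ro.from_euler('xyz',s["ee_rot"],degrees=True).as_matrix()
def go(s,pos,yaw=None,tilt=True):
    """delta in cm in tool axes to reach TCP pos; yaw = world angle of tool z (jaw) axis, tool vertical"""
    R=TR(s); d=R.T@(np.array(pos)-s["ee_pos"])/10
    tw=None
    if yaw is not None:
        a=np.radians(yaw); z=np.array([np.cos(a),np.sin(a),0]);y=np.array([0,0,-1.]);x=np.cross(y,z)
        tw=Ro.from_matrix(R.T@np.c_[x,y,z]).as_rotvec(degrees=True)
    return np.round(d,2),None if tw is None else np.round(tw,2)
E
python3 - <<'E'
from h import *
s=state(); R=TR(s); print(R.round(3))
c=imaging.camera_info("wrist"); o=-np.array(c["R"]).T@c["t"]
print("cam in tool",R.T@(o-s["ee_pos"]), "fwd",R.T@np.array(c["R"])[2],"camx",R.T@np.array(c["R"])[0])
print("tcp px",proj(c,s["ee_pos"]))
# puller origin pixel if TCP over it at height 200 in cam
# height map beyond
print(go(s,[440,290,240],8))
T=imaging.camera_info("top");S=imaging.camera_info("scene")
for n in("top","scene"):
    P=cloud(imaging.camera_info(n),np.load(f"pics/{n}0.npy")); 
    q=P[(P[...,2]>130)&(P[...,2]<600)]; 
    H,xe,ye=np.histogram2d(q[:,0],q[:,1],bins=[np.arange(-300,1300,100),np.arange(-900,900,100)]); 
    for i,j in zip(*np.nonzero(H>20)): print(n,xe[i],ye[j],int(H[i,j]),end='; ')
E
```

```text
[[-0.929 -0.     0.37 ]
 [-0.37   0.001 -0.929]
 [-0.    -1.    -0.001]]
cam in tool [ -65.89477432 -171.09167535    0.25608794] fwd [2.32653378e-01 9.72559586e-01 5.07155447e-04] camx [-7.96330800e-04 -3.30968109e-04  9.99999628e-01]
tcp px [[257.76116409 231.99097727]]
(array([-51.61,  -2.58, -68.14]), array([ 6.000e-02, -7.629e+01, -5.000e-02]))
scene 100 -100 653; scene 100 0 1935; scene 100 100 72; scene 200 -700 120; scene 300 -800 257; scene 300 -700 1507; scene 400 -700 1354; scene 500 -700 275;
```

```bash
python3 - <<'E'
from h import *
s=state(); print(go(s,[466,238,235],8)); 
E
```

```text
(array([-52.1 ,  -2.09, -62.35]), array([ 6.000e-02, -7.629e+01, -5.000e-02]))
```

```bash
python3 -m pendant '[{"delta_pos":[-1.3,-0.5,-1.6],"twist":[0,-4,0],"grip":100},{"delta_pos":[-3.9,-1,-4.7],"twist":[0,-11,0],"grip":100},{"delta_pos":[-6.9,-1.5,-8.3],"twist":[0,-19,0],"grip":100},{"delta_pos":[-9.9,-2,-11.9],"twist":[0,-27,0],"grip":100},{"delta_pos":[-12.9,-2.1,-15.5],"twist":[0,-35,0],"grip":100}]'; python3 - <<'E'
from h import *
s=state(); print(go(s,[466,238,235],8)); 
E
```

```text
time_s: 0.65
ee_pos: [275.5, -341.0, 235.2]
ee_rot: [-90.0, 0.0, -123.0]
force: [0.7, -0.6, 0.2]
gripper_width: 91.1
(array([-5.893e+01,  1.000e-02, -1.558e+01]), array([-5.000e-02, -4.102e+01,  2.000e-02]))
```

```bash
python3 -m pendant '[{"delta_pos":[-4.6,0,-1.2],"twist":[0,-8,0],"grip":100},{"delta_pos":[-9.2,0,-2.4],"twist":[0,-16,0],"grip":100},{"delta_pos":[-13.8,0,-3.6],"twist":[0,-24,0],"grip":100},{"delta_pos":[-18.4,0,-4.8],"twist":[0,-32,0],"grip":100},{"delta_pos":[-23,0,-6],"twist":[0,-40,0],"grip":100}]'; python3 - <<'E'
from h import *
s=state(); print(go(s,[466,238,235],8)); 
E
```

```text
time_s: 1.15
ee_pos: [351.3, -115.5, 235.0]
ee_rot: [-90.0, -0.0, -83.0]
force: [1.2, -0.9, 0.4]
gripper_width: 91.2
(array([-33.69,  -0.  ,  15.69]), array([-0.03, -1.  ,  0.02]))
```

```bash
python3 -m pendant '[{"delta_pos":[-4.4,0,2.1],"twist":[0,-1,0],"grip":100},{"delta_pos":[-8.8,0,4.2],"twist":[0,-1,0],"grip":100},{"delta_pos":[-13.2,0,6.3],"twist":[0,-1,0],"grip":100},{"delta_pos":[-17.6,0,8.4],"twist":[0,-1,0],"grip":100},{"delta_pos":[-22,0,10.5],"twist":[0,-1,0],"grip":100}]'; python3 -m pendant '[{"delta_pos":[-3.5,0,1.6],"twist":[0,0,0],"grip":100},{"delta_pos":[-7,0,3.2],"twist":[0,0,0],"grip":100},{"delta_pos":[-9.8,0,4.4],"twist":[0,0,0],"grip":100},{"delta_pos":[-11.6,0,5.2],"twist":[0,0,0],"grip":100},{"delta_pos":[-11.6,0,5.2],"twist":[0,0,0],"grip":100}]'; python3 - <<'E'
from h import *
s=state(); print(s["ee_pos"],s["ee_rot"])
c=imaging.camera_info("wrist");p,d=imaging.grab_frame("wrist"); 
import pickle; pickle.dump((s,c,d),open("pics/w1.pkl","wb")); cv2.imwrite("pics/w1.png",p[:,:,::-1])
E
```

```text
time_s: 1.65
ee_pos: [429.9, 115.5, 234.9]
ee_rot: [-90.0, -0.0, -82.3]
force: [1.0, -0.0, 0.0]
gripper_width: 91.0
time_s: 2.15
ee_pos: [466.3, 237.0, 234.3]
ee_rot: [-90.0, -0.0, -82.2]
force: [-0.3, 0.3, 0.1]
gripper_width: 91.0
[466.25668281 236.9873053  234.3467962 ] [-9.00266164e+01 -5.35341395e-03 -8.21609678e+01]
```

View pics/w1.png

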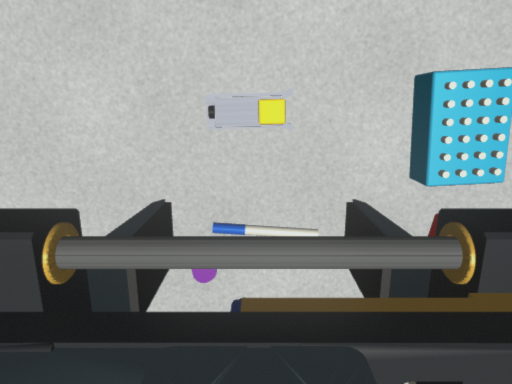

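The wrist view shows the puller at (250,110): knob at (272,111), column at left (211,112), tine ends near x=290.

```bash
python3 - <<'E'
import cv2
t=cv2.imread("pics/w1.png")
cv2.imwrite("pics/w1c.png",cv2.resize(t[80:140,195:305],(792,432),interpolation=cv2.INTER_CUBIC))
E
```

```text
(no output)
```

View pics/w1c.png

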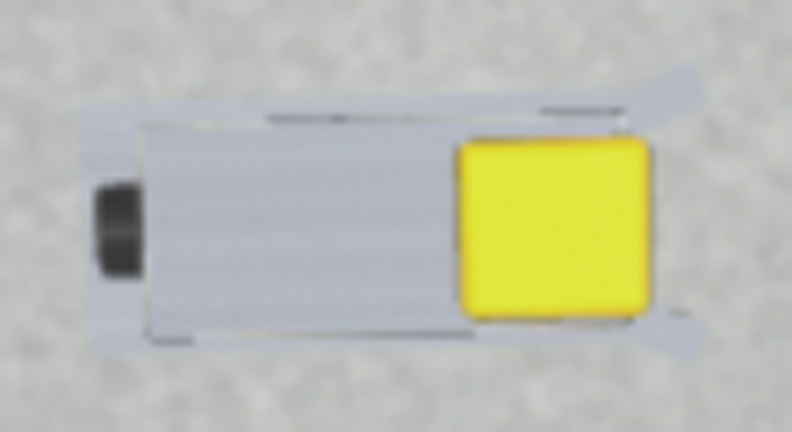

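```bash
python3 - <<'E'
from h import *
import pickle
np.set_printoptions(precision=1,suppress=True)
s,c,d=pickle.load(open("pics/w1.pkl","rb"))
f=lambda x,y:((x+.5)/7.2-.5+195,(y+.5)/7.2-.5+80)
K=[atz(c,*f(*p),97) for p in [(459,140),(648,137),(652,316),(463,320)]]
print("knob",K,np.mean(K,0), dep(c,d,*f(555,230)))
A=[atz(c,*f(*p),7) for p in [(78,105),(92,350)]]; B=[atz(c,*f(*p),7) for p in [(693,62),(707,97),(705,322),(697,362)]]
Br=[atz(c,*f(*p),49) for p in [(140,125),(150,335)]]
print("tail",A,"tips",B,"bridge",Br)
v=np.array(A[0]-A[1]);print("yaw tail",np.degrees(np.arctan2(-v[0],v[1])))
v=Br[0]-Br[1];print("yaw br",np.degrees(np.arctan2(-v[0],v[1])))
v=K[1]-K[0]+K[2]-K[3];print("yaw k",np.degrees(np.arctan2(v[1],v[0])))
v=np.mean(B,0)-np.mean(A,0);yaw=np.degrees(np.arctan2(v[1],v[0]));print("yaw tip-tail",yaw,np.linalg.norm(v))
o=np.mean(K,0)
for a in(yaw,11):
    a=np.radians(a)
    u=np.array([np.cos(a),np.sin(a),0]);w=np.array([-np.sin(a),np.cos(a),0])
    for n,P in(("tail",A),("tip",B),("br",Br)): print(n,[((p-o)@u,(p-o)@w) for p in P])
E
```

```text
knob [array([457.4, 306.5,  97. ]), array([480.1, 310. ,  97. ]), array([484. , 288.9,  97. ]), array([460.8, 285.2,  97. ])] [470.6 297.7  97. ] [470.5 297.5  97.5]
tail [array([397.1, 305.1,   7. ]), array([403.2, 267.5,   7. ])] tips [array([491.7, 324.7,   7. ]), array([494.7, 319.8,   7. ]), array([500. , 285.4,   7. ]), array([499.7, 279. ,   7. ])] bridge [array([412.5, 303.2,  49. ]), array([417. , 274.4,  49. ])]
yaw tail 9.194218378731806
yaw br 8.961782467787991
yaw k 8.923789945178553
yaw tip-tail 9.38450297083785 97.71993011521302
tail [(np.float64(-71.28656324485299), np.float64(19.28466761613552)), (np.float64(-71.41279392804417), np.float64(-18.723973657607))]
tip [(np.float64(25.27234915872514), np.float64(23.24952326165497)), (np.float64(27.446736753851685), np.float64(17.909835210601454)), (np.float64(27.033024666717083), np.float64(-16.866760865360256)), (np.float64(25.72889553576379), np.float64(-23.171209689839113))]
br [(np.float64(-56.425670269160285), np.float64(14.92018226150763)), (np.float64(-56.64076562167363), np.float64(-14.233436242580417))]
tail [(np.float64(-70.7145552441091), np.float64(21.28671371901004)), (np.float64(-71.91227561305547), np.float64(-16.703261426799582))]
tip [(np.float64(25.917754776223763), np.float64(22.52780395986882)), (np.float64(27.94074158981196), np.float64(17.128937944819715)), (np.float64(26.5467719221848), np.float64(-17.62217197828018)), (np.float64(25.065426086353153), np.float64(-23.88734893390865))]
br [(np.float64(-55.982612680307625), np.float64(16.505004741812897)), (np.float64(-57.01952153837081), np.float64(-12.63096199884371))]
```

```bash
python3 - <<'E'
from h import *
s=state(); print(go(s,[470.6,297.7,150],9.1)); 
E
```

```text
(array([-6.11,  8.43,  1.34]), array([ 0.07, -1.32,  0.06]))
```

```bash
python3 -m pendant '[{"delta_pos":[-1.5,0.5,0.3],"twist":[0,-0.5,0],"grip":100},{"delta_pos":[-4,2.5,0.9],"twist":[0,-1.3,0],"grip":100},{"delta_pos":[-6.1,5.5,1.34],"twist":[0,-1.3,0],"grip":100},{"delta_pos":[-6.11,8,1.34],"twist":[0,-1.32,0],"grip":100},{"delta_pos":[-6.11,8.4,1.34],"twist":[0,-1.32,0],"grip":100}]'; python3 - <<'E'
from h import *
s=state(); print(go(s,[470.6,297.7,52.2],9.1)); 
E
```

```text
time_s: 2.7
ee_pos: [468.8, 296.4, 147.7]
ee_rot: [-90.4, -0.2, -81.0]
force: [-0.2, -0.4, -0.3]
gripper_width: 91.3
(array([-0.12,  9.55,  0.26]), array([ 0.37, -0.08,  0.16]))
```

```bash
python3 -m pendant '[{"delta_pos":[0,1.5,0],"twist":[0,0,0],"grip":100},{"delta_pos":[0,4,0],"twist":[0,0,0],"grip":100},{"delta_pos":[0,6.5,0],"twist":[0,0,0],"grip":100},{"delta_pos":[0,8.5,0],"twist":[0,0,0],"grip":100},{"delta_pos":[0,9.0,0],"twist":[0,0,0],"grip":100}]'; python3 - <<'E'
from h import *
s=state(); print(go(s,[470.6,297.7,52.2],9.1)); 
E
```

```text
time_s: 3.2
ee_pos: [470.2, 296.5, 59.9]
ee_rot: [-90.1, -0.1, -81.0]
force: [-0.1, 0.0, -0.6]
gripper_width: 91.3
(array([-0.12,  0.77,  0.06]), array([ 0.15, -0.14,  0.07]))
```

```bash
python3 -m pendant '[{"delta_pos":[-0.05,0.2,0.02],"twist":[0.05,-0.1,0],"grip":100},{"delta_pos":[-0.1,0.5,0.04],"twist":[0.05,-0.1,0],"grip":100},{"delta_pos":[-0.12,0.6,0.04],"twist":[0.05,-0.1,0],"grip":100},{"delta_pos":[-0.12,0.63,0.04],"twist":[0.05,-0.1,0],"grip":60},{"delta_pos":[-0.12,0.63,0.04],"twist":[0.05,-0.1,0],"grip":35}]' 10; python3 - <<'E'
from h import *
s=state(); print(s["ee_pos"],go(s,[470.6,297.7,52.2],9.1)); 
c=imaging.camera_info("wrist");p,d=imaging.grab_frame("wrist"); cv2.imwrite("pics/w2.png",p[:,:,::-1])
E
```

```text
time_s: 3.7
ee_pos: [471.4, 299.1, 55.1]
ee_rot: [-89.9, 0.0, -80.9]
force: [-0.6, -0.7, -0.6]
gripper_width: 77.9
[471.41982148 299.06146695  55.13661831] (array([ 0.12,  0.29, -0.1 ]), array([-0.1 ,  0.03, -0.01]))
```

View pics/w2.png

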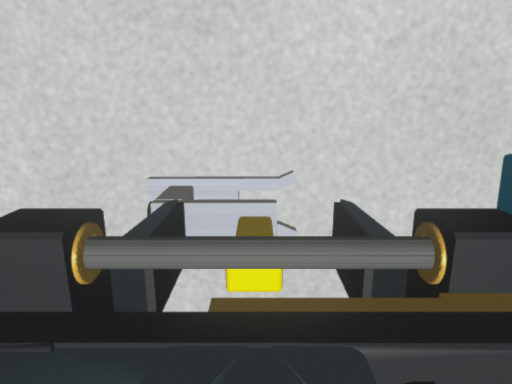

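The handle (254,228) sits about 1.3 mm left of the finger centre (258). I'll nudge the tool that way, go down 3 mm and close gently.

```bash
python3 -m pendant '[{"delta_pos":[0.06,0.15,-0.08],"twist":[0,0,0],"grip":35},{"delta_pos":[0.12,0.25,-0.14],"twist":[0,0,0],"grip":30},{"delta_pos":[0.12,0.3,-0.14],"twist":[0,0,0],"grip":28},{"delta_pos":[0.12,0.3,-0.14],"twist":[0,0,0],"grip":26},{"delta_pos":[0.12,0.3,-0.14],"twist":[0,0,0],"grip":25}]' 5; python3 - <<'E'
from h import *
s=state(); print(s["ee_pos"],s["ee_rot"],go(s,[470.2,297.7,52.2],9.1)); 
c=imaging.camera_info("wrist");p,d=imaging.grab_frame("wrist"); cv2.imwrite("pics/w3.png",cv2.resize(p[150:310,140:380,::-1],None,fx=3,fy=3))
E
```

```text
time_s: 4.25
ee_pos: [470.0, 297.5, 51.6]
ee_rot: [-90.0, -0.0, -80.9]
force: [-0.0, 0.1, -0.4]
gripper_width: 33.9
[469.98860409 297.49089518  51.56552147] [-8.99531271e+01 -7.42287193e-03 -8.08767749e+01] (array([-0.02, -0.06,  0.02]), array([-0.05,  0.02,  0.01]))
```

View pics/w3.png

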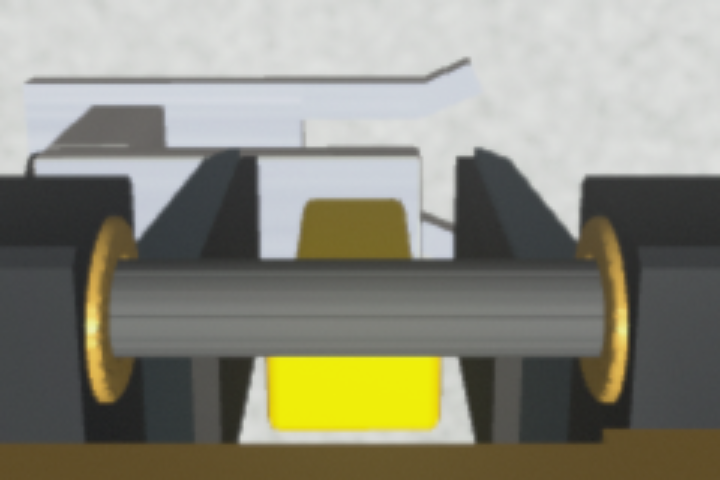

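Handle (356) is now centred between the finger faces (257 and 457). Closing.

```bash
python3 -m pendant '[{"delta_pos":[0,0,0],"twist":[0,0,0],"grip":20},{"delta_pos":[0,0,0],"twist":[0,0,0],"grip":15},{"delta_pos":[0,0,0],"twist":[0,0,0],"grip":10},{"delta_pos":[0,0,0],"twist":[0,0,0],"grip":5},{"delta_pos":[0,0,0],"twist":[0,0,0],"grip":0}]' 6;python3 -m pendant '[{"delta_pos":[0,0,0],"twist":[0,0,0],"grip":0},{"delta_pos":[0,0,0],"twist":[0,0,0],"grip":0},{"delta_pos":[0,0,0],"twist":[0,0,0],"grip":0},{"delta_pos":[0,0,0],"twist":[0,0,0],"grip":0},{"delta_pos":[0,0,0],"twist":[0,0,0],"grip":0}]' 55; python3 - <<'E'
from h import *
s=state(); print(s["ee_pos"],s["ee_rot"],s["force"],s["torque"]) 
E
```

```text
time_s: 4.8
ee_pos: [469.9, 297.5, 51.6]
ee_rot: [-90.0, -0.0, -80.9]
force: [-1.2, -0.1, -0.1]
gripper_width: 23.6
time_s: 5.3
ee_pos: [470.0, 297.5, 51.6]
ee_rot: [-90.0, -0.0, -80.9]
force: [-0.5, 0.2, -0.4]
gripper_width: 23.3
[469.95582849 297.48333758  51.60770697] [-8.99537839e+01 -5.11351381e-03 -8.08773213e+01] [-0.53409077  0.19969125 -0.43446224] [ 0.02511378  0.02934365 -0.00130462]
```

```bash
python3 - <<'E'
from h import *
p,d=imaging.grab_frame("wrist"); cv2.imwrite("pics/w4.png",cv2.resize(p[150:310,140:380,::-1],None,fx=3,fy=3))
p,d=imaging.grab_frame("scene"); cv2.imwrite("pics/s4.png",cv2.resize(p[90:230,330:500,::-1],None,fx=4,fy=4,interpolation=cv2.INTER_CUBIC))
E
```

```text
(no output)
```

View pics/w4.png

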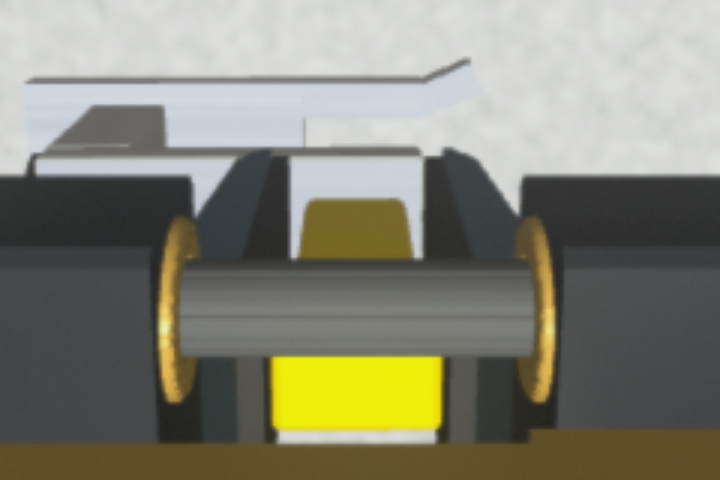

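View pics/s4.png

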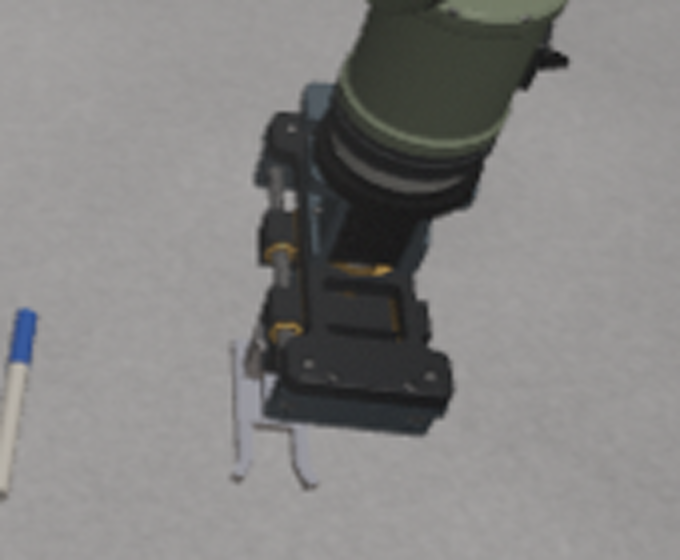

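The picture shows the fingers pinching the 24 mm knob, with a 3 mm gap beside the handle below, because the finger faces are flat up past the knob. I'll open a little and re-grip about 10 mm higher, so the knob lies within the pads.

```bash
python3 -m pendant '[{"delta_pos":[0,0,0],"twist":[0,0,0],"grip":30},{"delta_pos":[0,0,0],"twist":[0,0,0],"grip":32},{"delta_pos":[0,-0.4,0],"twist":[0,0,0],"grip":32},{"delta_pos":[0,-0.8,0],"twist":[0,0,0],"grip":32},{"delta_pos":[0,-0.8,0],"twist":[0,0,0],"grip":32}]' 6;python3 -m pendant '[{"delta_pos":[0,0,0],"twist":[0,0,0],"grip":25},{"delta_pos":[0,0,0],"twist":[0,0,0],"grip":20},{"delta_pos":[0,0,0],"twist":[0,0,0],"grip":12},{"delta_pos":[0,0,0],"twist":[0,0,0],"grip":5},{"delta_pos":[0,0,0],"twist":[0,0,0],"grip":0}]' 6;python3 -m pendant '[{"delta_pos":[0,0,0],"twist":[0,0,0],"grip":0},{"delta_pos":[0,0,0],"twist":[0,0,0],"grip":0},{"delta_pos":[0,0,0],"twist":[0,0,0],"grip":0},{"delta_pos":[0,0,0],"twist":[0,0,0],"grip":0},{"delta_pos":[0,0,0],"twist":[0,0,0],"grip":0}]' 55; python3 - <<'E'
from h import *
s=state(); print(s["ee_pos"],s["ee_rot"],s["force"],s["torque"]) 
E
```

```text
time_s: 5.9
ee_pos: [470.5, 297.8, 60.4]
ee_rot: [-89.9, 0.0, -80.9]
force: [0.3, 0.9, -0.4]
gripper_width: 29.1
time_s: 6.4
ee_pos: [470.0, 297.5, 59.8]
ee_rot: [-89.9, 0.0, -80.9]
force: [-1.1, -0.1, 3.8]
gripper_width: 23.9
time_s: 6.9
ee_pos: [470.0, 297.5, 59.8]
ee_rot: [-89.9, 0.0, -80.9]
force: [-2.1, -0.4, 5.1]
gripper_width: 23.5
[470.00441714 297.53482315  59.77980741] [-8.99427815e+01  5.46653163e-04 -8.08805529e+01] [-2.06187472 -0.3947106   5.07403258] [-0.06475612  0.08687432 -0.00741206]
```

```bash
python3 -m pendant '[{"delta_pos":[0,-0.2,0],"twist":[0,0,0],"grip":0},{"delta_pos":[0,-1,0],"twist":[0,0,0],"grip":0},{"delta_pos":[0,-3,0],"twist":[0,0,0],"grip":0},{"delta_pos":[0,-4.5,0],"twist":[0,0,0],"grip":0},{"delta_pos":[0,-5,0],"twist":[0,0,0],"grip":0}]'; python3 - <<'E'
from h import *
s=state(); print(s["ee_pos"],s["ee_rot"],s["force"],s["torque"],go(s,[440,150,190],9.1)) 
p,d=imaging.grab_frame("wrist"); cv2.imwrite("pics/w5.png",cv2.resize(p[150:310,140:380,::-1],None,fx=3,fy=3))
p,d=imaging.grab_frame("scene"); cv2.imwrite("pics/s5.png",cv2.resize(p[90:230,330:500,::-1],None,fx=4,fy=4,interpolation=cv2.INTER_CUBIC))
E
```

```text
time_s: 7.4
ee_pos: [470.9, 298.0, 111.2]
ee_rot: [-89.8, 0.1, -80.9]
force: [0.4, 0.6, -1.6]
gripper_width: 22.8
[470.87673936 297.96318137 111.15642373] [-8.97875491e+01  5.29048209e-02 -8.08781437e+01] [ 0.42225012  0.59398536 -1.58823731] [-0.02225991 -0.17011988 -0.00681587] (array([14.11, -7.92, -5.37]), array([-0.21,  0.02, -0.05]))
```

View pics/w5.png

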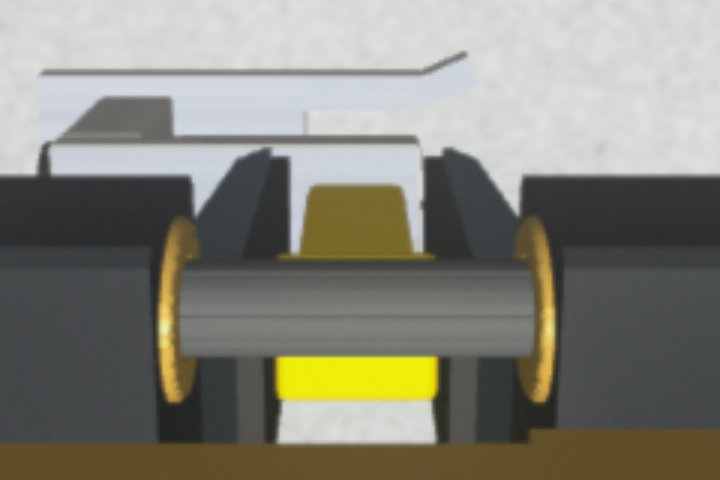

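View pics/s5.png

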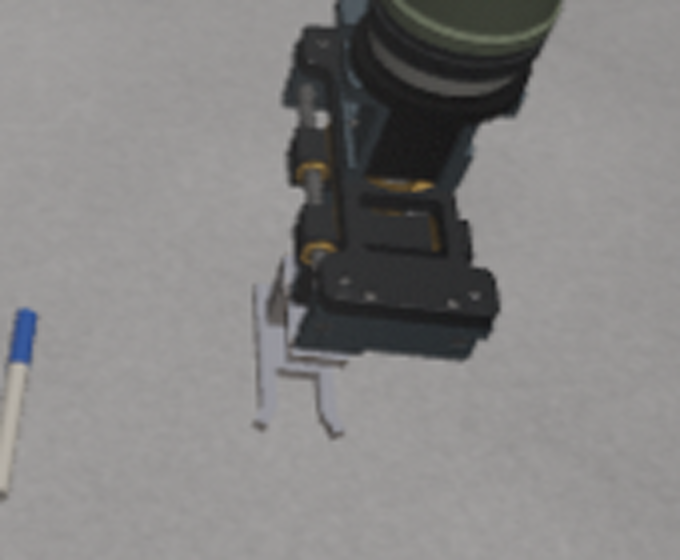

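```bash
cat >> h.py <<'E'
def tine(show=True,rows=(60,150)):
    """fit fork's visible top surface in wrist depth, in tool-aligned coordinates"""
    s=state(); c=imaging.camera_info("wrist"); p,d=imaging.grab_frame("wrist")
    P=cloud(c,d)-s["ee_pos"]; Q=P@TR(s)  # tool coords
    return s,p,d,Q
E
python3 - <<'E'
from h import *
np.set_printoptions(precision=2,suppress=True)
s,p,d,Q=tine()
print(s["ee_pos"],s["ee_rot"],s["force"],s["torque"],s["gripper_width"])
# tool: x=-puller y, y down, z=puller x
m=(Q[...,1]>40)&(Q[...,1]<75)&(abs(Q[...,0])<27)&(Q[...,2]>-80)&(Q[...,2]<40)
v,u=np.nonzero(m); print(len(v),u.min(),u.max(),v.min(),v.max())
for z in range(-75,35,10):
    k=m&(abs(Q[...,2]-z)<5); q=Q[k]; 
    if len(q): print(z,len(q),np.median(q,0),q[:,0].min(),np.percentile(q[:,1],[10,90]))
E
```

```text
[470.3  297.66 110.18] [-89.87   0.02 -80.87] [ 0.46  0.5  -2.41] [ 0.03 -0.12  0.  ] 23.29797408148777
2491 152 299 167 229
-75 29 [-13.08  52.43 -70.32] -19.501728437566246 [51.45 53.41]
-65 302 [-13.91  52.36 -65.66] -19.706467251069288 [51.44 53.91]
-55 188 [-16.73  52.33 -54.74] -19.727507625834686 [45.93 55.36]
-45 237 [-15.74  51.83 -43.8 ] -19.829715152751678 [43.14 55.08]
-35 324 [-13.63  52.42 -35.11] -19.68927543114253 [51.51 53.69]
-25 328 [-13.52  52.52 -25.  ] -19.625451277719666 [51.67 53.83]
-15 321 [-13.68  52.57 -14.94] -19.754584542560583 [51.67 54.04]
-5 209 [-16.16  52.61  -4.76] -19.73590494618913 [51.77 55.1 ]
5 195 [-16.14  52.71   4.74] -19.83198130253161 [51.74 55.21]
15 217 [-16.47  52.71  14.8 ] -21.35620034427073 [51.8  55.14]
25 141 [-19.44  52.68  23.39] -23.958660848063456 [51.82 54.39]
```

The wrist depth of the fork is level to about 0.25°, with its underside 59.6 mm below the TCP. The slot's closed end at crop (305,122) puts the clamp at d≈-1 mm. Next is a look at the cap with the wrist camera, from the -y side.

```bash
python3 - <<'E'
from h import *
s=state(); print(go(s,[455,-65,195],9.1)) 
E
```

```text
(array([35.54, -8.56, -7.2 ]), array([-0.04,  0.02,  0.01]))
```

```bash
python3 -m pendant '[{"delta_pos":[1,-1,0],"twist":[0,0,0],"grip":0},{"delta_pos":[3,-3,-0.5],"twist":[0,0,0],"grip":0},{"delta_pos":[6,-5.5,-1],"twist":[0,0,0],"grip":0},{"delta_pos":[9.5,-7.5,-1.8],"twist":[0,0,0],"grip":0},{"delta_pos":[13,-8.5,-2.6],"twist":[0,0,0],"grip":0}]'
python3 -m pendant '[{"delta_pos":[3.5,-0.1,-0.7],"twist":[0,0,0],"grip":0},{"delta_pos":[7,-0.1,-1.4],"twist":[0,0,0],"grip":0},{"delta_pos":[10.5,-0.1,-2.1],"twist":[0,0,0],"grip":0},{"delta_pos":[14,-0.1,-2.8],"twist":[0,0,0],"grip":0},{"delta_pos":[17,-0.1,-3.4],"twist":[0,0,0],"grip":0}]'
python3 -m pendant '[{"delta_pos":[2.5,0,-0.5],"twist":[0,0,0],"grip":0},{"delta_pos":[4.3,0,-0.9],"twist":[0,0,0],"grip":0},{"delta_pos":[5.3,0,-1.2],"twist":[0,0,0],"grip":0},{"delta_pos":[5.5,0,-1.2],"twist":[0,0,0],"grip":0},{"delta_pos":[5.5,0,-1.2],"twist":[0,0,0],"grip":0}]'
python3 - <<'E'
from h import *
s,p,d,Q=tine()
print(s["ee_pos"],s["ee_rot"],s["force"],s["torque"])
import pickle; pickle.dump((s,imaging.camera_info("wrist"),p,d),open("pics/w6.pkl","wb"))
cv2.imwrite("pics/w6.png",p[:,:,::-1])
E
```

```text
time_s: 8.05
ee_pos: [465.2, 163.5, 196.3]
ee_rot: [-89.8, -0.0, -80.8]
force: [-0.3, -0.4, -1.5]
gripper_width: 23.2
time_s: 8.55
ee_pos: [457.2, -10.5, 195.5]
ee_rot: [-90.0, -0.0, -80.9]
force: [1.5, 0.2, -2.7]
gripper_width: 22.8
time_s: 9.05
ee_pos: [454.9, -64.3, 195.5]
ee_rot: [-90.0, 0.0, -80.9]
force: [0.7, -0.2, -2.0]
gripper_width: 22.8
[454.90097987 -64.31761802 195.49593599] [-8.99624233e+01  2.62360050e-02 -8.09094167e+01] [ 0.69039986 -0.21810412 -1.97670813] [ 0.02713038 -0.11350908 -0.03653037]
```

View pics/w6.png

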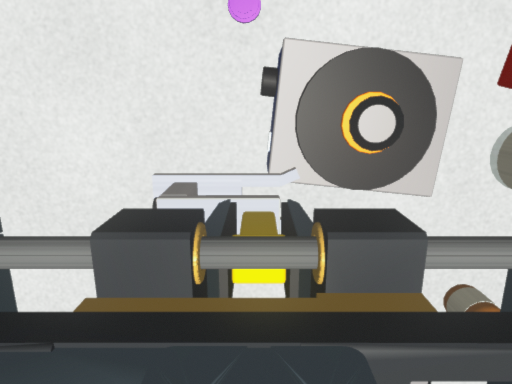

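The cap top is at (376,124) and the fork at (155–298, 170–195). I'll measure the cap and fork in the tool frame.

```bash
python3 - <<'E'
from h import *
import pickle
np.set_printoptions(precision=2,suppress=True)
s,c,p,d=pickle.load(open("pics/w6.pkl","rb"))
P=cloud(c,d); Q=(P-s["ee_pos"])@TR(s)
reg=np.zeros(d.shape,bool); reg[40:200,265:470]=1
def circ(mask,z,n):
    cn=max(cv2.findContours(mask.astype(np.uint8),0,cv2.CHAIN_APPROX_NONE)[0],key=cv2.contourArea)[:,0]
    W=np.array([atz(c,u,v,z) for u,v in cn])
    A=np.c_[2*W[:,:2],np.ones(len(W))]; b=(W[:,:2]**2).sum(1)
    for _ in range(5):
        x=np.linalg.lstsq(A,b,rcond=None)[0]; r=np.sqrt(x[2]+x[:2]@x[:2]); e=abs(np.hypot(*(W[:,:2]-x[:2]).T)-r)
        k=e<1.5; A,b,W=A[k],b[k],W[k]
    ce=np.array([x[0],x[1],z]); print(n,"centre",ce,"r",r,len(W),"tool",(ce-s["ee_pos"])@TR(s))
m=reg&(P[...,2]>102)&(P[...,2]<113); circ(m,107.5,"cap top"); print(np.median(P[m],0))
m=reg&(P[...,2]>78)&(P[...,2]<120); circ(m,82,"plate")
h=cv2.cvtColor(p,cv2.COLOR_RGB2HSV); m=reg&(P[...,2]>90)&(P[...,2]<112); circ(m,97.5,"flange+cup")
f=(Q[...,1]>48)&(Q[...,1]<57)&(abs(Q[...,0])<28)&(Q[...,2]>-80)&(Q[...,2]<40)
for z in range(-65,35,10):
    k=f&(abs(Q[...,2]-z)<5); q=Q[k]; print(z,len(q),np.median(q[:,1]),q[:,0].min())
v,u=np.nonzero(f); print("tip max z",np.sort(Q[f][:,2])[-8:],"tail",np.sort(Q[f][:,2])[:8])
cv2.imwrite("pics/w6c.png",cv2.resize(p[160:215,145:310,::-1],None,fx=4.8,fy=4.8,interpolation=cv2.INTER_CUBIC))
E
```

```text
cap top centre [534.89   1.26 107.5 ] r 20.149423826112837 154 tool [-52.08  88.08  89.28]
[534.68   1.61 108.02]
plate centre [534.7    1.26  82.  ] r 57.34628738585311 403 tool [-52.09 113.58  89.09]
flange+cup centre [534.85   1.27  97.5 ] r 23.714319836354278 176 tool [-52.09  98.08  89.24]
-65 291 52.30839790494504 -19.92627129393509
-55 150 52.24110362990303 -20.12357928926376
-45 153 52.273699052841906 -20.1324487941312
-35 313 52.38854987315243 -20.0899864769763
-25 314 52.38641416810262 -20.16324052814495
-15 302 52.433270924109976 -20.168280135468926
-5 184 52.44907486808944 -20.052073190163497
5 193 52.468252137594554 -20.342829874755925
15 199 52.59515988012501 -21.30412452866293
25 134 52.541780328744125 -24.213406280647433
tip max z [26.95 26.96 27.47 27.6  27.62 27.65 27.65 28.2 ] tail [-70.75 -70.69 -70.67 -70.51 -70.42 -70.4  -70.39 -70.39]
```

View pics/w6c.png

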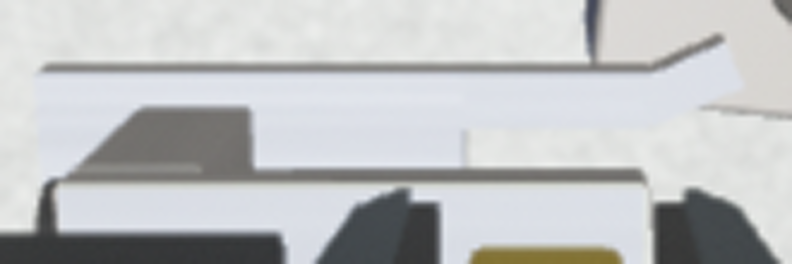

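Wrist, top and scene agree on the cap at about (534.8, 1.3). It lies at tool x -52.1, z +89.2, and neck contact is expected at z ≈ +89.8. I'll move behind the cap and then down to TCP z ≈ 143.6, which puts the fork underside at 84.

```bash
python3 -m pendant '[{"delta_pos":[-0.8,0,0.4],"twist":[0,0,0],"grip":0},{"delta_pos":[-2.4,0,1.2],"twist":[0,0,0],"grip":0},{"delta_pos":[-4.2,0,2],"twist":[0,0,0],"grip":0},{"delta_pos":[-5.1,0,2.4],"twist":[0,0,0],"grip":0},{"delta_pos":[-5.2,0,2.4],"twist":[0,0,0],"grip":0}]'
python3 -m pendant '[{"delta_pos":[0,0.6,0],"twist":[0,0,0],"grip":0},{"delta_pos":[0,1.9,0],"twist":[0,0,0],"grip":0},{"delta_pos":[0,3.4,0],"twist":[0,0,0],"grip":0},{"delta_pos":[0,4.6,0],"twist":[0,0,0],"grip":0},{"delta_pos":[0,4.8,0],"twist":[0,0,0],"grip":0}]'
python3 - <<'E'
from h import *
np.set_printoptions(precision=2,suppress=True)
s=state(); R=TR(s); print(s["ee_pos"],s["ee_rot"],s["force"],s["torque"],s["gripper_width"])
print("cap in tool",R.T@(np.array([534.8,1.26,82])-s["ee_pos"]))
E
```

```text
time_s: 9.6
ee_pos: [470.8, -7.7, 195.5]
ee_rot: [-89.9, 0.0, -80.7]
force: [0.6, 0.8, -0.6]
gripper_width: 23.3
time_s: 10.1
ee_pos: [469.1, -9.8, 145.9]
ee_rot: [-90.2, 0.0, -80.9]
force: [0.6, 1.3, -1.3]
gripper_width: 23.1
[469.07  -9.83 145.92] [-90.17   0.02 -80.92] [ 0.58  1.27 -1.26] [ 0.05 -0.14 -0.04] 23.09807399148857
cap in tool [-0.55 63.72 66.84]
```

```bash
python3 -m pendant '[{"delta_pos":[0,0.2,0],"twist":[0,0,0],"grip":0},{"delta_pos":[0,0.35,0],"twist":[0,0,0],"grip":0},{"delta_pos":[0,0.35,0],"twist":[0,0,0],"grip":0},{"delta_pos":[0,0.35,0],"twist":[0,0,0],"grip":0},{"delta_pos":[0,0.35,0],"twist":[0,0,0],"grip":0}]'
python3 - <<'E'
from h import *
np.set_printoptions(precision=2,suppress=True)
s,p,d,Q=tine(); R=TR(s); print(s["ee_pos"],s["ee_rot"],s["force"],s["torque"],s["gripper_width"])
print("cap in tool",R.T@(np.array([534.8,1.26,82])-s["ee_pos"]))
f=(Q[...,1]>48)&(Q[...,1]<57)&(abs(Q[...,0])<28)&(Q[...,2]>-80)&(Q[...,2]<40)
for z in range(-65,35,10):
    k=f&(abs(Q[...,2]-z)<5); q=Q[k]; print(z,len(q),np.median(q[:,1]),q[:,0].min())
cv2.imwrite("pics/w7.png",p[:,:,::-1])
p,d=imaging.grab_frame("scene");cv2.imwrite("pics/s7.png",cv2.resize(p[110:220,200:330,::-1],None,fx=5,fy=5,interpolation=cv2.INTER_CUBIC))
E
```

```text
time_s: 10.6
ee_pos: [470.8, -9.3, 144.4]
ee_rot: [-89.9, -0.0, -80.9]
force: [0.3, -0.3, -1.4]
gripper_width: 23.0
[470.78  -9.31 144.43] [-89.91  -0.02 -80.88] [ 0.27 -0.27 -1.42] [ 0.   -0.12  0.01] 22.955800095750966
cap in tool [-0.3  62.54 64.78]
-65 288 52.24514901305778 -19.70468243750782
-55 145 52.29969063797542 -19.740125692237612
-45 156 52.113665310262704 -19.763031529068584
-35 308 52.34069219645072 -19.78970925472065
-25 313 52.367618341002725 -19.77140593175836
-15 304 52.39128996895196 -19.894473694270417
-5 195 52.56321041774283 -19.769589415753494
5 184 52.52798707654328 -19.796164659532273
15 199 52.55368170840215 -21.27925208752524
25 134 52.61860341816918 -23.8277340699093
```

View pics/w7.png

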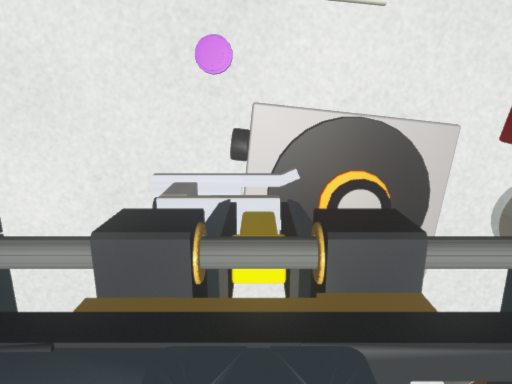

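View pics/s7.png

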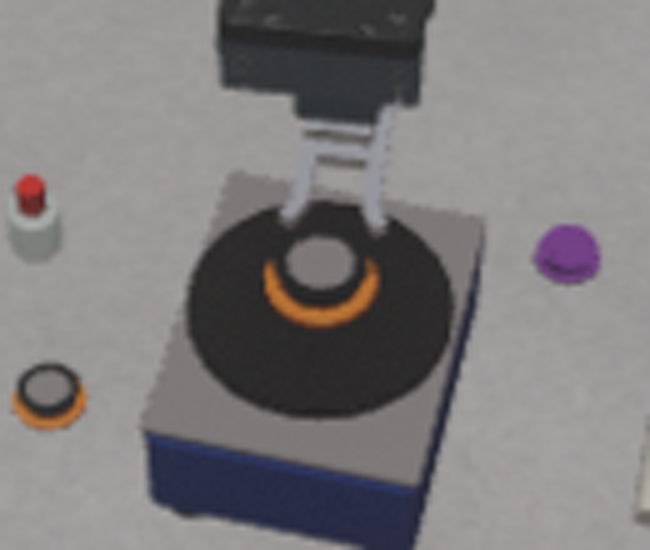

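```bash
python3 -m pendant '[{"delta_pos":[-0.03,0.08,0],"twist":[0,0,0],"grip":0},{"delta_pos":[-0.03,0.08,0.3],"twist":[0,0,0],"grip":0},{"delta_pos":[-0.03,0.08,0.8],"twist":[0,0,0],"grip":0},{"delta_pos":[-0.03,0.08,1.2],"twist":[0,0,0],"grip":0},{"delta_pos":[-0.03,0.08,1.2],"twist":[0,0,0],"grip":0}]'
python3 -m pendant '[{"delta_pos":[0,0,0.3],"twist":[0,0,0],"grip":0},{"delta_pos":[0,0,0.8],"twist":[0,0,0],"grip":0},{"delta_pos":[0,0,1.3],"twist":[0,0,0],"grip":0},{"delta_pos":[0,0,1.6],"twist":[0,0,0],"grip":0},{"delta_pos":[0,0,1.6],"twist":[0,0,0],"grip":0}]'
python3 - <<'E'
from h import *
np.set_printoptions(precision=2,suppress=True)
s=state(); R=TR(s); print(s["ee_pos"],s["ee_rot"],s["force"],s["torque"],s["gripper_width"])
print("cap in tool",R.T@(np.array([534.8,1.26,82])-s["ee_pos"]))
E
```

```text
time_s: 11.2
ee_pos: [483.2, -7.0, 143.3]
ee_rot: [-89.9, -0.0, -80.9]
force: [-0.1, -0.3, -1.2]
gripper_width: 23.4
time_s: 11.7
ee_pos: [498.7, -4.5, 143.3]
ee_rot: [-89.9, -0.0, -80.9]
force: [-0.5, 0.0, -1.1]
gripper_width: 23.3
[498.71  -4.48 143.28] [-89.94  -0.01 -80.87] [-0.45  0.04 -1.11] [ 0.04 -0.18  0.02] 23.29610392621865
cap in tool [ 0.05 61.32 36.48]
```

```bash
python3 -m pendant '[{"delta_pos":[0,0,0.3],"twist":[0,0,0],"grip":0},{"delta_pos":[0,0,0.7],"twist":[0,0,0],"grip":0},{"delta_pos":[0,0,1.1],"twist":[0,0,0],"grip":0},{"delta_pos":[0,0,1.4],"twist":[0,0,0],"grip":0},{"delta_pos":[0,0,1.5],"twist":[0,0,0],"grip":0}]'
python3 -m pendant '[{"delta_pos":[0,0,0.3],"twist":[0,0,0],"grip":0},{"delta_pos":[0,0,0.7],"twist":[0,0,0],"grip":0},{"delta_pos":[0,0,1.1],"twist":[0,0,0],"grip":0},{"delta_pos":[0,0,1.3],"twist":[0,0,0],"grip":0},{"delta_pos":[0,0,1.4],"twist":[0,0,0],"grip":0}]'
python3 - <<'E'
from h import *
np.set_printoptions(precision=2,suppress=True)
s=state(); R=TR(s); print(s["ee_pos"],s["ee_rot"],s["force"],s["torque"],s["gripper_width"])
print("cap in tool",R.T@(np.array([534.8,1.26,82])-s["ee_pos"]))
E
```

```text
time_s: 12.2
ee_pos: [513.4, -2.1, 143.3]
ee_rot: [-89.9, -0.0, -80.9]
force: [0.0, 0.0, -1.4]
gripper_width: 22.9
time_s: 12.7
ee_pos: [527.0, 0.1, 143.3]
ee_rot: [-90.0, -0.0, -80.9]
force: [0.5, -0.3, -1.3]
gripper_width: 23.1
[527.04   0.09 143.29] [-89.95  -0.   -80.88] [ 0.53 -0.31 -1.34] [ 0.04 -0.13  0.02] 23.12387865848591
cap in tool [ 0.07 61.3   7.8 ]
```

```bash
python3 -m pendant '[{"delta_pos":[0,0,0.15],"twist":[0,0,0],"grip":0},{"delta_pos":[0,0,0.35],"twist":[0,0,0],"grip":0},{"delta_pos":[0,0,0.5],"twist":[0,0,0],"grip":0},{"delta_pos":[0,0,0.6],"twist":[0,0,0],"grip":0},{"delta_pos":[0,0,0.65],"twist":[0,0,0],"grip":0}]'
python3 - <<'E'
from h import *
np.set_printoptions(precision=2,suppress=True)
s=state(); R=TR(s); print(s["ee_pos"],s["ee_rot"],R.T@s["force"],s["torque"],s["gripper_width"])
print("cap in tool",R.T@(np.array([534.8,1.26,82])-s["ee_pos"]))
E
```

```text
time_s: 13.2
ee_pos: [533.3, 1.1, 143.4]
ee_rot: [-89.9, -0.0, -80.9]
force: [0.3, -0.0, -1.8]
gripper_width: 22.7
[533.3    1.1  143.36] [-89.95  -0.   -80.88] [0.06 1.77 0.27] [-0.01 -0.15 -0.01] 22.73182234765235
cap in tool [ 0.07 61.36  1.45]
```

```bash
python3 -m pendant '[{"delta_pos":[0,0,0.03],"twist":[0,0,0],"grip":0},{"delta_pos":[0,0,0.06],"twist":[0,0,0],"grip":0},{"delta_pos":[0,0,0.1],"twist":[0,0,0],"grip":0},{"delta_pos":[0,0,0.13],"twist":[0,0,0],"grip":0},{"delta_pos":[0,0,0.15],"twist":[0,0,0],"grip":0}]'
python3 - <<'E'
from h import *
np.set_printoptions(precision=2,suppress=True)
s=state(); R=TR(s); print(s["ee_pos"],s["ee_rot"],R.T@s["force"],s["torque"],s["gripper_width"])
E
```

```text
time_s: 13.7
ee_pos: [534.7, 1.3, 143.3]
ee_rot: [-90.0, -0.0, -80.9]
force: [0.2, -0.0, -1.2]
gripper_width: 23.2
[534.69   1.32 143.33] [-89.95  -0.   -80.88] [0.06 1.23 0.16] [ 0.01 -0.17 -0.02] 23.1541673586336
```

```bash
python3 -m pendant '[{"delta_pos":[0,0,0.02],"twist":[0,0,0],"grip":0},{"delta_pos":[0,0,0.04],"twist":[0,0,0],"grip":0},{"delta_pos":[0,0,0.06],"twist":[0,0,0],"grip":0},{"delta_pos":[0,0,0.08],"twist":[0,0,0],"grip":0},{"delta_pos":[0,0,0.1],"twist":[0,0,0],"grip":0}]'
python3 - <<'E'
from h import *
np.set_printoptions(precision=2,suppress=True)
s=state(); R=TR(s); print(s["ee_pos"],s["ee_rot"],R.T@s["force"],s["torque"],s["gripper_width"])
E
```

```text
time_s: 14.2
ee_pos: [535.5, 1.4, 143.3]
ee_rot: [-90.0, -0.0, -80.9]
force: [-0.3, 0.0, -1.8]
gripper_width: 22.9
[535.54   1.44 143.32] [-89.97  -0.01 -80.88] [-0.06  1.81 -0.32] [-0.01 -0.03  0.01] 22.931539576569534
```

```bash
python3 -m pendant '[{"delta_pos":[0,0,0.01],"twist":[0,0,0],"grip":0},{"delta_pos":[0,0,0.02],"twist":[0,0,0],"grip":0},{"delta_pos":[0,0,0.04],"twist":[0,0,0],"grip":0},{"delta_pos":[0,0,0.06],"twist":[0,0,0],"grip":0},{"delta_pos":[0,0,0.06],"twist":[0,0,0],"grip":0}]'
python3 - <<'E'
from h import *
np.set_printoptions(precision=2,suppress=True)
s=state(); R=TR(s); print(s["ee_pos"],s["ee_rot"],R.T@s["force"],s["torque"],s["gripper_width"])
E
```

```text
time_s: 14.7
ee_pos: [536.1, 1.6, 143.3]
ee_rot: [-90.0, -0.0, -80.9]
force: [-0.8, -0.3, -1.4]
gripper_width: 22.9
[536.14   1.57 143.31] [-89.97  -0.   -80.87] [ 0.16  1.35 -0.83] [-0.04  0.03  0.01] 22.873203649751563
```

```bash
python3 -m pendant '[{"delta_pos":[0,0,0.02],"twist":[0,0,0],"grip":0},{"delta_pos":[0,0,0.04],"twist":[0,0,0],"grip":0},{"delta_pos":[0,0,0.06],"twist":[0,0,0],"grip":0},{"delta_pos":[0,0,0.06],"twist":[0,0,0],"grip":0},{"delta_pos":[0,0,0.06],"twist":[0,0,0],"grip":0}]'
python3 - <<'E'
from h import *
np.set_printoptions(precision=2,suppress=True)
F=[]
for i in range(1):
    s=state(); R=TR(s); print(s["ee_pos"],s["ee_rot"],R.T@s["force"],s["torque"],s["gripper_width"])
s,p,d,Q=tine()
f=(Q[...,1]>48)&(Q[...,1]<57)&(abs(Q[...,0])<28)&(Q[...,2]>-80)&(Q[...,2]<40)
for z in range(-65,35,20):
    k=f&(abs(Q[...,2]-z)<5); q=Q[k]; print(z,len(q),np.median(q[:,1]),q[:,0].min())
s=state();print(R.T@s["force"],s["torque"]) 
cv2.imwrite("pics/w8.png",p[:,:,::-1])
E
```

```text
time_s: 15.2
ee_pos: [536.7, 1.7, 143.3]
ee_rot: [-90.0, -0.0, -80.9]
force: [-1.7, -0.9, -1.7]
gripper_width: 22.9
[536.73   1.66 143.3 ] [-89.97  -0.   -80.88] [ 0.58  1.65 -1.77] [-0.09  0.21 -0.04] 22.901219248091913
-65 288 52.03031122569611 -19.660789203677115
-45 165 52.12269219653454 -19.597736821989375
-25 278 52.43252450832596 -19.586819024801525
-5 2 48.91214169463906 -22.256082715598048
15 94 52.72193973293258 -21.376464425684112
[-0.08  2.09 -1.15] [-0.09  0.18  0.03]
```

View pics/w8.png

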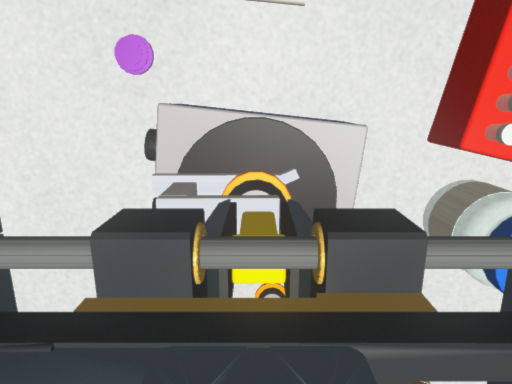

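```bash
python3 -m pendant '[{"delta_pos":[0,0,0.02],"twist":[0,0,0],"grip":0},{"delta_pos":[0,0,0.05],"twist":[0,0,0],"grip":0},{"delta_pos":[0,0,0.08],"twist":[0,0,0],"grip":0},{"delta_pos":[0,0,0.08],"twist":[0,0,0],"grip":0},{"delta_pos":[0,0,0.08],"twist":[0,0,0],"grip":0}]'
python3 - <<'E'
from h import *
np.set_printoptions(precision=2,suppress=True)
s=state(); R=TR(s); print(s["ee_pos"],s["ee_rot"],R.T@s["force"],s["torque"],s["gripper_width"])
E
```

```text
time_s: 15.75
ee_pos: [537.5, 1.8, 143.3]
ee_rot: [-90.0, -0.0, -80.9]
force: [-0.8, -1.1, -1.1]
gripper_width: 23.0
[537.48   1.79 143.28] [-89.97  -0.   -80.87] [ 0.93  1.1  -0.96] [-0.09  0.3   0.03] 23.048904751458103
```

```bash
python3 -m pendant '[{"delta_pos":[0,0,0.02],"twist":[0,0,0],"grip":0},{"delta_pos":[0,0,0.05],"twist":[0,0,0],"grip":0},{"delta_pos":[0,0,0.07],"twist":[0,0,0],"grip":0},{"delta_pos":[0,0,0.07],"twist":[0,0,0],"grip":0},{"delta_pos":[0,0,0.07],"twist":[0,0,0],"grip":0}]'
python3 - <<'E'
from h import *
np.set_printoptions(precision=2,suppress=True)
s=state(); R=TR(s); print(s["ee_pos"],s["ee_rot"],R.T@s["force"],s["torque"],s["gripper_width"])
E
```

```text
time_s: 16.25
ee_pos: [538.1, 1.9, 143.3]
ee_rot: [-90.0, -0.0, -80.9]
force: [-2.4, -0.7, -1.2]
gripper_width: 23.1
[538.15   1.88 143.28] [-89.98  -0.   -80.88] [ 0.28  1.16 -2.48] [-0.18  0.45  0.04] 23.14931929890468
```

```bash
python3 -m pendant '[{"delta_pos":[0,0,0.02],"twist":[0,0,0],"grip":0},{"delta_pos":[0,0,0.05],"twist":[0,0,0],"grip":0},{"delta_pos":[0,0,0.08],"twist":[0,0,0],"grip":0},{"delta_pos":[0,0,0.08],"twist":[0,0,0],"grip":0},{"delta_pos":[0,0,0.08],"twist":[0,0,0],"grip":0}]'
python3 - <<'E'
from h import *
np.set_printoptions(precision=2,suppress=True)
s=state(); R=TR(s); print(s["ee_pos"],s["ee_rot"],R.T@s["force"],s["torque"],s["gripper_width"])
s,p,d,Q=tine()
f=(Q[...,1]>48)&(Q[...,1]<57)&(abs(Q[...,0])<28)&(Q[...,2]>-80)&(Q[...,2]<40)
for z in range(-65,35,10):
    k=f&(abs(Q[...,2]-z)<5); q=Q[k]; 
    if len(q)>20: print(z,len(q),np.median(q[:,1]),q[:,0].min())
s=state();print(R.T@s["force"],s["torque"]) 
E
```

```text
time_s: 16.75
ee_pos: [538.9, 2.0, 143.3]
ee_rot: [-90.0, -0.0, -80.9]
force: [-3.5, -0.0, -1.4]
gripper_width: 22.9
[538.9    2.   143.27] [-89.98  -0.   -80.88] [-0.53  1.37 -3.46] [-0.18  0.64  0.08] 22.886374245762863
-65 287 51.65896443124861 -19.564553708269884
-55 147 51.911317453744125 -19.48453437593481
-45 174 52.031698838897555 -19.444965604976932
-35 310 52.08771165685241 -19.53174909600444
-25 265 52.314321141956476 -19.701361234000284
-15 40 52.53334868719671 -21.182799982255645
15 104 52.862923064748784 -21.533770145306082
25 116 52.9377553550733 -23.53420812238473
[ 0.09  2.08 -4.08] [-0.17  0.63  0.05]
```

```bash
python3 -m pendant '[{"delta_pos":[0,0,0.02],"twist":[0,0,0],"grip":0},{"delta_pos":[0,0,0.05],"twist":[0,0,0],"grip":0},{"delta_pos":[0,0,0.07],"twist":[0,0,0],"grip":0},{"delta_pos":[0,0,0.07],"twist":[0,0,0],"grip":0},{"delta_pos":[0,0,0.07],"twist":[0,0,0],"grip":0}]'
python3 - <<'E'
from h import *
np.set_printoptions(precision=2,suppress=True)
s=state(); R=TR(s); print(s["ee_pos"],s["ee_rot"],R.T@s["force"],s["torque"],s["gripper_width"])
for i in range(4):
    imaging.grab_frame("wrist"); s=state();print(R.T@s["force"],s["torque"]) 
E
```

```text
time_s: 17.3
ee_pos: [539.6, 2.1, 143.3]
ee_rot: [-90.0, -0.0, -80.9]
force: [-3.4, -1.0, -1.5]
gripper_width: 22.8
[539.56   2.13 143.25] [-89.99  -0.   -80.88] [ 0.47  1.48 -3.49] [-0.22  0.78 -0.03] 22.790993485998975
[ 0.26  1.88 -3.18] [-0.25  0.79 -0.07]
[ 0.71  0.96 -3.92] [-0.24  0.87 -0.04]
[ 1.18  3.27 -4.68] [-0.21  0.85 -0.01]
[ 0.79  2.28 -4.36] [-0.25  0.87  0.02]
```

```bash
python3 -m pendant '[{"delta_pos":[0,0,0.01],"twist":[0,0,0],"grip":0},{"delta_pos":[0,0,0.02],"twist":[0,0,0],"grip":0},{"delta_pos":[0,0,0.02],"twist":[0,0,0],"grip":0},{"delta_pos":[0,0,0.02],"twist":[0,0,0],"grip":0},{"delta_pos":[0,0,0.02],"twist":[0,0,0],"grip":0}]'
python3 - <<'E'
from h import *
np.set_printoptions(precision=2,suppress=True)
s=state(); R=TR(s); print(s["ee_pos"],s["ee_rot"],R.T@s["force"],s["torque"],s["gripper_width"])
F=[];T=[]
for i in range(8):
    imaging.grab_frame("wrist"); s=state();F.append(R.T@s["force"]);T.append(s["torque"]) 
print(np.mean(F,0),np.std(F,0),np.mean(T,0))
E
```

```text
time_s: 18.0
ee_pos: [539.9, 2.2, 143.3]
ee_rot: [-90.0, -0.0, -80.9]
force: [-5.3, -0.8, -2.6]
gripper_width: 23.1
[539.86   2.16 143.31] [-89.97  -0.   -80.88] [-0.06  2.64 -5.35] [-0.28  0.91 -0.01] 23.14271070913582
[ 0.43  2.59 -4.93] [0.45 0.45 0.38] [-0.27  0.97  0.01]
```

```bash
python3 -m pendant '[{"delta_pos":[0,0,-0.02],"twist":[0,0,0],"grip":0},{"delta_pos":[0,0,-0.04],"twist":[0,0,0],"grip":0},{"delta_pos":[0,0,-0.04],"twist":[0,0,0],"grip":0},{"delta_pos":[0,0,-0.04],"twist":[0,0,0],"grip":0},{"delta_pos":[0,0,-0.04],"twist":[0,0,0],"grip":0}]'
python3 - <<'E'
from h import *
np.set_printoptions(precision=2,suppress=True)
s=state(); R=TR(s); print(s["ee_pos"],s["ee_rot"],R.T@s["force"],s["torque"],s["gripper_width"])
F=[];T=[]
for i in range(8):
    _,p,d,Q=tine(); s=state();F.append(R.T@s["force"]);T.append(s["torque"]) 
print(np.mean(F,0),np.std(F,0),np.mean(T,0))
f=(Q[...,1]>48)&(Q[...,1]<57)&(abs(Q[...,0])<28)&(Q[...,2]>-80)&(Q[...,2]<40)
for z in range(-65,35,10):
    k=f&(abs(Q[...,2]-z)<5); q=Q[k]; 
    if len(q)>20: print(z,len(q),np.median(q[:,1]),q[:,0].min())
E
```

```text
time_s: 18.9
ee_pos: [539.7, 2.1, 143.3]
ee_rot: [-89.9, -0.0, -80.9]
force: [-4.6, -1.0, -3.8]
gripper_width: 23.0
[539.68   2.12 143.35] [-89.94  -0.01 -80.88] [ 0.3   3.75 -4.75] [-0.23  0.87 -0.04] 23.026428575393922
[ 0.13  2.95 -4.42] [0.7  0.54 0.45] [-0.25  0.89 -0.  ]
-65 282 51.57947103449955 -19.636944829214418
-55 146 51.79998467042627 -19.661519648750954
-45 183 51.83418195184932 -19.52526840050675
-35 312 52.05361301101864 -19.529042586136935
-25 259 52.12761825124819 -19.595805978141016
-15 39 52.40319223402109 -20.891468247526873
15 103 52.82453566889439 -21.53757686272942
25 115 52.964961121037625 -23.565198018206793
```

Held at about 4.5 N (mean -4.4 N against a baseline near +0.15). Pulling straight up from here.

```bash
python3 -m pendant '[{"delta_pos":[0,-0.08,0],"twist":[0,0,0],"grip":0},{"delta_pos":[0,-0.16,0],"twist":[0,0,0],"grip":0},{"delta_pos":[0,-0.24,0],"twist":[0,0,0],"grip":0},{"delta_pos":[0,-0.32,0],"twist":[0,0,0],"grip":0},{"delta_pos":[0,-0.4,0],"twist":[0,0,0],"grip":0}]'
python3 - <<'E'
from h import *
np.set_printoptions(precision=2,suppress=True)
s=state(); R=TR(s); print(s["ee_pos"],s["ee_rot"],R.T@s["force"],s["torque"],s["gripper_width"])
E
```

```text
time_s: 19.8
ee_pos: [539.0, 2.1, 146.3]
ee_rot: [-90.1, 0.0, -80.9]
force: [-3.2, -1.1, -13.7]
gripper_width: 22.7
[538.96   2.14 146.28] [-90.06   0.01 -80.88] [ 0.62 13.74 -3.33] [-0.21  0.54 -0.02] 22.68171785914208
```

```bash
python3 -m pendant '[{"delta_pos":[0,-0.08,0],"twist":[0,0,0],"grip":0},{"delta_pos":[0,-0.16,0],"twist":[0,0,0],"grip":0},{"delta_pos":[0,-0.24,0],"twist":[0,0,0],"grip":0},{"delta_pos":[0,-0.32,0],"twist":[0,0,0],"grip":0},{"delta_pos":[0,-0.4,0],"twist":[0,0,0],"grip":0}]'
python3 - <<'E'
from h import *
np.set_printoptions(precision=2,suppress=True)
s=state(); R=TR(s); print(s["ee_pos"],s["ee_rot"],R.T@s["force"],s["torque"],s["gripper_width"])
E
```

```text
time_s: 20.3
ee_pos: [540.8, 2.1, 153.6]
ee_rot: [-89.7, -0.0, -80.9]
force: [-3.5, 0.5, 0.7]
gripper_width: 23.3
[540.77   2.08 153.55] [-89.75  -0.04 -80.88] [-1.1  -0.76 -3.38] [-0.2   0.89  0.01] 23.279356314231446
```

```bash
python3 -m pendant '[{"delta_pos":[0,0,0],"twist":[0,0,0],"grip":0},{"delta_pos":[0,-0.1,0],"twist":[0,0,0],"grip":0},{"delta_pos":[0,-0.25,0],"twist":[0,0,0],"grip":0},{"delta_pos":[0,-0.4,0],"twist":[0,0,0],"grip":0},{"delta_pos":[0,-0.6,0],"twist":[0,0,0],"grip":0}]'
python3 - <<'E'
from h import *
np.set_printoptions(precision=2,suppress=True)
s=state(); R=TR(s); print(s["ee_pos"],s["ee_rot"],R.T@s["force"],s["torque"],s["gripper_width"])
E
```

```text
time_s: 20.8
ee_pos: [540.1, 2.2, 157.7]
ee_rot: [-89.9, -0.0, -80.9]
force: [-0.6, 0.3, -2.1]
gripper_width: 23.2
[540.06   2.17 157.71] [-89.88  -0.01 -80.88] [-0.36  2.08 -0.52] [-0.04 -0.17  0.02] 23.176907300306784
```

Free now: about 2.1 N down, which is puller plus cap. I'll rise a bit further and look.

```bash
python3 -m pendant '[{"delta_pos":[0,-0.3,0],"twist":[0,0,0],"grip":0},{"delta_pos":[0,-0.8,0],"twist":[0,0,0],"grip":0},{"delta_pos":[0,-1.4,0],"twist":[0,0,0],"grip":0},{"delta_pos":[0,-1.9,0],"twist":[0,0,0],"grip":0},{"delta_pos":[0,-2.1,0],"twist":[0,0,0],"grip":0}]'
python3 - <<'E'
from h import *
np.set_printoptions(precision=2,suppress=True)
s,p,d,Q=tine(); R=TR(s); print(s["ee_pos"],s["ee_rot"],R.T@s["force"],s["torque"],s["gripper_width"])
f=(Q[...,1]>48)&(Q[...,1]<57)&(abs(Q[...,0])<28)&(Q[...,2]>-80)&(Q[...,2]<40)
for z in range(-65,35,10):
    k=f&(abs(Q[...,2]-z)<5); q=Q[k]; 
    if len(q)>20: print(z,len(q),np.median(q[:,1]),q[:,0].min())
cv2.imwrite("pics/w9.png",cv2.resize(p[150:310,140:380,::-1],None,fx=3,fy=3))
p,d=imaging.grab_frame("scene");cv2.imwrite("pics/s9.png",cv2.resize(p[100:220,200:330,::-1],None,fx=5,fy=5,interpolation=cv2.INTER_CUBIC))
E
```

```text
time_s: 21.3
ee_pos: [540.0, 2.1, 179.2]
ee_rot: [-89.9, -0.0, -80.9]
force: [1.8, -0.1, -1.9]
gripper_width: 22.9
[540.03   2.1  179.24] [-89.86  -0.02 -80.88] [0.44 1.87 1.79] [ 0.04 -0.17  0.  ] 22.863021887746303
-65 290 52.334660147314814 -19.74177604889654
-55 149 52.46858752378259 -19.70926616721103
-45 163 52.29754729261428 -19.8024168246733
-35 307 52.46237283694348 -19.76555876147821
-25 288 52.43623211134307 -19.821998896558146
-15 78 52.050917636536326 -21.485125962898014
-5 40 48.602398710638006 -24.156741845639775
5 45 48.44129162630453 -24.612125544152704
15 103 51.65706134943333 -22.08756474455974
25 147 52.575905019293266 -23.830410652827283
```

View pics/w9.png

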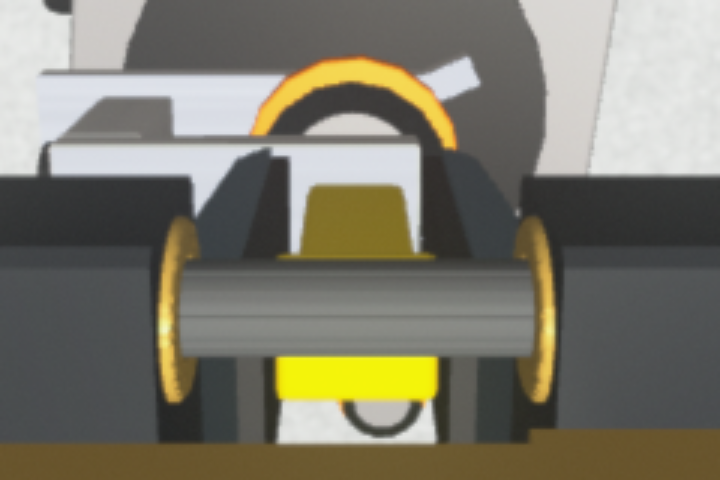

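View pics/s9.png

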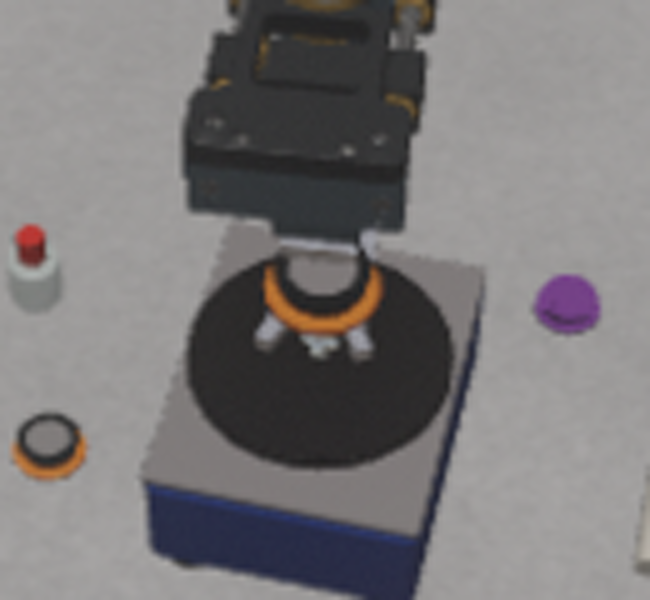

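The wrist crop shows the flange arc centred over the slot at (354,75). The scene crop shows the cap (322,285) riding level on the fork with the bare post (318,345) below. The fork is level again (0.15°). Carrying smoothly to the pad.

```bash
python3 - <<'E'
from h import *
s=state(); print(go(s,[464.5,-301,165],9.1))
T=imaging.camera_info("top");
for n,(u,v) in dict(vial=(327,242),reagent=(335,142),small=(308,205),spare=(377,163)).items(): print(n,atz(T,u,v,20))
E
```

```text
(array([ 28.73,   1.37, -12.25]), array([-0.1 ,  0.02,  0.02]))
vial [ 477.59973092 -158.82444144   20.        ]
reagent [ 724.20291415 -190.75233128   20.        ]
small [ 568.19108583 -117.08341705   20.        ]
spare [ 667.82345906 -290.76640364   20.        ]
```

```bash
python3 -m pendant '[{"delta_pos":[0.1,0,-0.03],"twist":[0,0,0],"grip":0},{"delta_pos":[0.55,0,-0.23],"twist":[0,0,0],"grip":0},{"delta_pos":[1.66,0,-0.7],"twist":[0,0,0],"grip":0},{"delta_pos":[3.5,0,-1.5],"twist":[0,0,0],"grip":0},{"delta_pos":[6.03,0,-2.56],"twist":[0,0,0],"grip":0}]'
python3 -m pendant '[{"delta_pos":[3.09,0,-1.31],"twist":[0,0,0],"grip":0},{"delta_pos":[6.53,0,-2.78],"twist":[0,0,0],"grip":0},{"delta_pos":[10.1,0,-4.3],"twist":[0,0,0],"grip":0},{"delta_pos":[13.6,0,-5.77],"twist":[0,0,0],"grip":0},{"delta_pos":[16.65,0,-7.08],"twist":[0,0,0],"grip":0}]'
python3 -m pendant '[{"delta_pos":[2.53,0,-1.08],"twist":[0,0,0],"grip":0},{"delta_pos":[4.36,0,-1.85],"twist":[0,0,0],"grip":0},{"delta_pos":[5.47,0,-2.33],"twist":[0,0,0],"grip":0},{"delta_pos":[5.95,0,-2.53],"twist":[0,0,0],"grip":0},{"delta_pos":[6.03,0,-2.56],"twist":[0,0,0],"grip":0}]'
python3 - <<'E'
from h import *
import pickle
np.set_printoptions(precision=2,suppress=True)
s,p,d,Q=tine(); R=TR(s); print(s["ee_pos"],s["ee_rot"],R.T@s["force"],s["torque"],s["gripper_width"])
pickle.dump((s,imaging.camera_info("wrist"),p,d),open("pics/w10.pkl","wb"))
cv2.imwrite("pics/w10.png",p[:,:,::-1])
p,d=imaging.grab_frame("scene");cv2.imwrite("pics/s10.png",cv2.resize(p[60:200,80:240,::-1],None,fx=4,fy=4,interpolation=cv2.INTER_CUBIC))
E
```

```text
time_s: 21.9
ee_pos: [523.5, -62.3, 178.2]
ee_rot: [-90.0, -0.0, -80.8]
force: [-0.2, 0.1, -2.1]
gripper_width: 23.3
time_s: 22.4
ee_pos: [479.1, -239.6, 178.3]
ee_rot: [-90.0, -0.0, -80.9]
force: [0.1, 0.8, -1.5]
gripper_width: 22.8
time_s: 22.9
ee_pos: [464.4, -300.9, 178.1]
ee_rot: [-90.0, 0.0, -80.9]
force: [-0.2, 0.0, -1.9]
gripper_width: 23.3
[ 464.37 -300.91  178.13] [-89.96   0.02 -80.91] [-0.07  1.93 -0.2 ] [ 0.04 -0.14 -0.03] 23.265371810803668
```

View pics/w10.png

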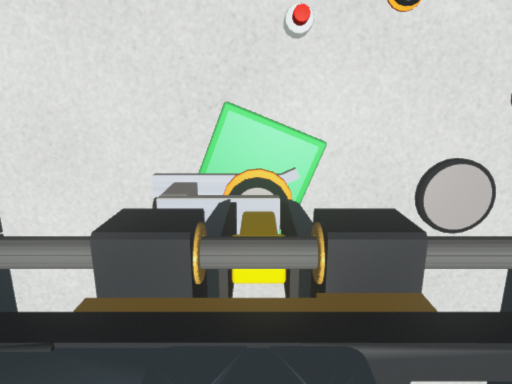

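View pics/s10.png

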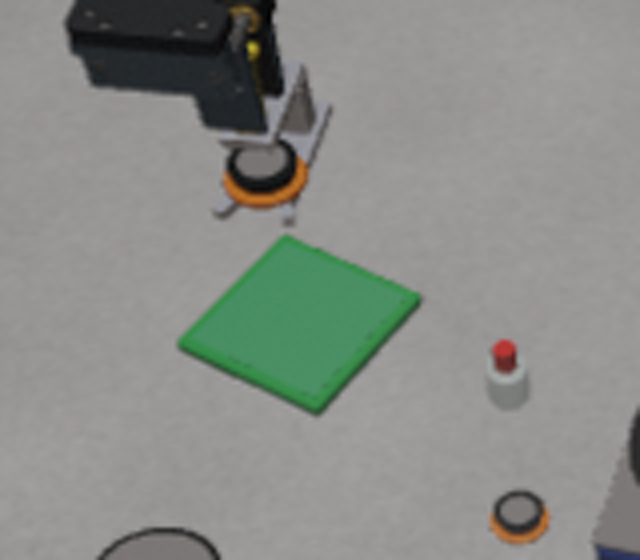

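The cap is riding level. Pad corners show in the wrist view at (226,102) and (327,143).

```bash
python3 - <<'E'
from h import *
import pickle
s,c,p,d=pickle.load(open("pics/w10.pkl","rb"))
a=atz(c,226,102,10);b=atz(c,327,143,10);v=b-a;n=np.array([v[1],-v[0],0])/np.linalg.norm(v)
print(a,b,np.linalg.norm(v),np.degrees(np.arctan2(v[1],v[0])),(a+b)/2+55*n,(a+b)/2-55*n)
s=state();R=TR(s);print(go(s,[463.5,-301,90],9.1)[0], R@[0,0,1])
E
```

```text
[ 423.80140743 -238.28538539   10.        ] [ 528.44284782 -261.50568695   10.        ] 107.18681566136591 -12.5114042981429 [ 464.20726125 -303.58944606   10.        ] [ 488.036994   -196.20162628   10.        ]
[ 0.07  8.82 -0.14] [9.87286412e-01 1.58949112e-01 8.48380127e-04]
```

```bash
python3 -m pendant '[{"delta_pos":[0.07,0.08,0],"twist":[0,0,0],"grip":0},{"delta_pos":[0.1,0.55,0],"twist":[0,0,0],"grip":0},{"delta_pos":[0.1,1.55,0],"twist":[0,0,0],"grip":0},{"delta_pos":[0.1,3.0,0],"twist":[0,0,0],"grip":0},{"delta_pos":[0.1,4.75,0],"twist":[0,0,0],"grip":0}]'
python3 -m pendant '[{"delta_pos":[0,1.75,0],"twist":[0,0,0],"grip":0},{"delta_pos":[0,3.2,0],"twist":[0,0,0],"grip":0},{"delta_pos":[0,4.2,0],"twist":[0,0,0],"grip":0},{"delta_pos":[0,4.67,0],"twist":[0,0,0],"grip":0},{"delta_pos":[0,4.75,0],"twist":[0,0,0],"grip":0}]'
python3 - <<'E'
from h import *
np.set_printoptions(precision=2,suppress=True)
s,p,d,Q=tine(); R=TR(s); print(s["ee_pos"],s["ee_rot"],R.T@s["force"],s["torque"],s["gripper_width"])
f=(Q[...,1]>48)&(Q[...,1]<57)&(abs(Q[...,0])<28)&(Q[...,2]>-80)&(Q[...,2]<40)
for z in range(-65,35,10):
    k=f&(abs(Q[...,2]-z)<5); q=Q[k]; 
    if len(q)>20: print(z,len(q),np.median(q[:,1]),q[:,0].min())
E
```

```text
time_s: 23.5
ee_pos: [465.0, -301.4, 130.0]
ee_rot: [-89.9, -0.0, -80.8]
force: [-0.1, -0.3, -2.0]
gripper_width: 23.2
time_s: 24.0
ee_pos: [464.7, -301.4, 82.7]
ee_rot: [-90.0, 0.0, -80.9]
force: [-0.9, 0.4, -1.4]
gripper_width: 22.7
[ 464.72 -301.45   82.66] [-89.99   0.04 -80.87] [-0.52  1.4  -0.82] [-0.   -0.15 -0.02] 22.727764688926037
-65 291 52.30607785289684 -19.836666094281792
-55 151 52.349455318285024 -19.843252014349165
-45 151 52.32782823277919 -19.722290885582286
-35 312 52.40986551830919 -19.685031960635452
-25 291 52.4586439634277 -19.79034931038804
-15 88 51.14804984278796 -21.6903250117364
-5 42 48.60722015474296 -24.15681174131515
5 42 48.42588076050397 -24.520850751598584
15 102 51.666955435072566 -22.25517783167896
25 153 52.585020880750086 -23.7426390980659
```

```bash
python3 -m pendant '[{"delta_pos":[0,0.1,0],"twist":[0,0,0],"grip":0},{"delta_pos":[0,0.3,0],"twist":[0,0,0],"grip":0},{"delta_pos":[0,0.55,0],"twist":[0,0,0],"grip":0},{"delta_pos":[0,0.75,0],"twist":[0,0,0],"grip":0},{"delta_pos":[0,0.85,0],"twist":[0,0,0],"grip":0}]'
python3 -m pendant '[{"delta_pos":[0,0.04,0],"twist":[0,0,0],"grip":0},{"delta_pos":[0,0.08,0],"twist":[0,0,0],"grip":0},{"delta_pos":[0,0.12,0],"twist":[0,0,0],"grip":0},{"delta_pos":[0,0.16,0],"twist":[0,0,0],"grip":0},{"delta_pos":[0,0.2,0],"twist":[0,0,0],"grip":0}]'
python3 - <<'E'
from h import *
np.set_printoptions(precision=2,suppress=True)
s,p,d,Q=tine(); R=TR(s); print(s["ee_pos"],s["ee_rot"],R.T@s["force"],s["torque"],s["gripper_width"])
f=(Q[...,1]>44)&(Q[...,1]<57)&(abs(Q[...,0])<28)&(Q[...,2]>-80)&(Q[...,2]<40)
for z in range(-65,35,10):
    k=f&(abs(Q[...,2]-z)<5); q=Q[k]; 
    if len(q)>20: print(z,len(q),np.median(q[:,1]),q[:,0].min())
cv2.imwrite("pics/w11.png",cv2.resize(p[100:260,140:380,::-1],None,fx=3,fy=3))
F=[]
for i in range(4): p,d=imaging.grab_frame("scene");F.append(R.T@state()["force"])
print(np.mean(F,0))
cv2.imwrite("pics/s11.png",cv2.resize(p[90:170,100:200,::-1],None,fx=7,fy=7,interpolation=cv2.INTER_CUBIC))
E
```

```text
time_s: 24.55
ee_pos: [464.8, -301.6, 74.6]
ee_rot: [-90.0, 0.0, -80.9]
force: [-0.5, -0.5, -1.4]
gripper_width: 23.0
time_s: 25.05
ee_pos: [465.0, -301.7, 72.9]
ee_rot: [-89.9, -0.0, -80.9]
force: [0.5, 0.5, -0.4]
gripper_width: 22.9
[ 465.01 -301.74   72.85] [-89.94  -0.01 -80.88] [-0.43  0.43  0.59] [ 0.05 -0.13  0.02] 22.920468110994577
-65 286 52.35932711290705 -19.774422003404585
-55 156 52.24278551895433 -19.585018311959217
-45 191 52.045810179119655 -19.698902904864244
-35 308 52.46325107118479 -19.88785923059301
-25 305 52.447871838725995 -19.784925885986734
-15 196 47.39378650505414 -21.66657776735378
-5 142 47.0785367602648 -24.334194390883724
5 134 47.10940844560895 -24.65355087558034
15 212 47.6694868879607 -22.35754753850619
25 173 52.41548009113268 -23.947637735042672
[0.01 1.74 0.38]
```

View pics/w11.png

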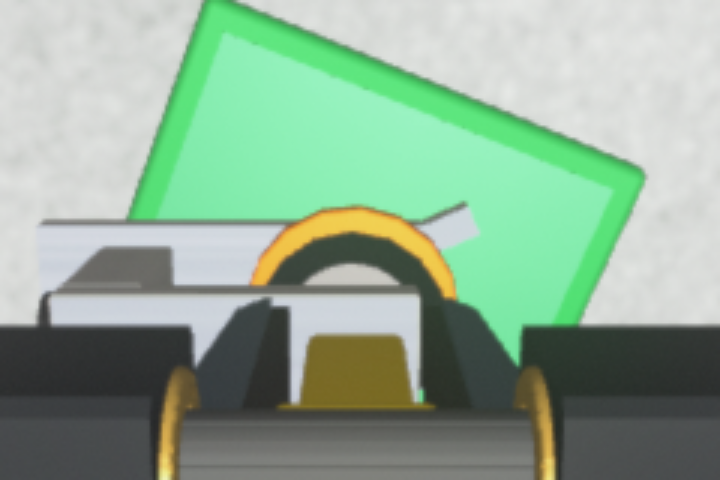

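View pics/s11.png

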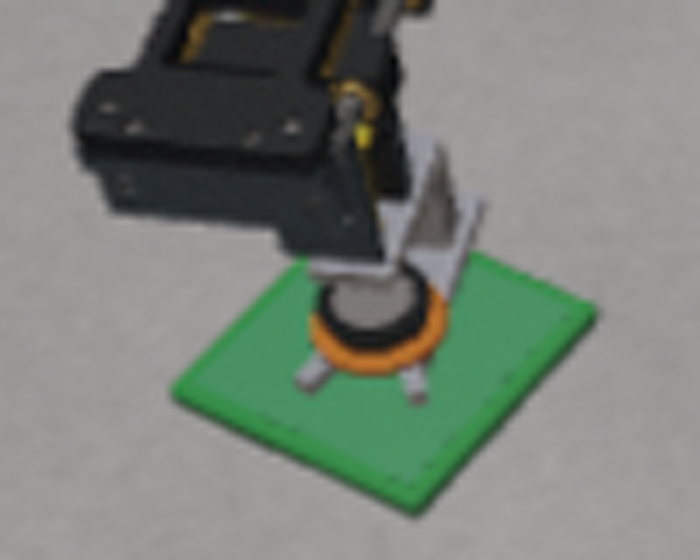

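The cap is just at the pad, well inside it. Lowering another 1.5 mm frees the fork from the flange.

```bash
python3 -m pendant '[{"delta_pos":[0,0.03,0],"twist":[0,0,0],"grip":0},{"delta_pos":[0,0.06,0],"twist":[0,0,0],"grip":0},{"delta_pos":[0,0.1,0],"twist":[0,0,0],"grip":0},{"delta_pos":[0,0.13,0],"twist":[0,0,0],"grip":0},{"delta_pos":[0,0.15,0],"twist":[0,0,0],"grip":0}]'
python3 - <<'E'
from h import *
np.set_printoptions(precision=2,suppress=True)
F=[]
for i in range(4): 
    s,p,d,Q=tine(); R=TR(s); F.append(R.T@state()["force"])
print(s["ee_pos"],s["ee_rot"],np.mean(F,0),s["torque"],s["gripper_width"])
f=(Q[...,1]>40)&(Q[...,1]<57)&(abs(Q[...,0])<28)&(Q[...,2]>-80)&(Q[...,2]<40)
for z in range(-65,35,10):
    k=f&(abs(Q[...,2]-z)<5); q=Q[k]; 
    if len(q)>20: print(z,len(q),np.median(q[:,1]),q[:,0].min())
E
```

```text
time_s: 25.8
ee_pos: [464.9, -301.7, 71.2]
ee_rot: [-90.0, -0.0, -80.9]
force: [0.3, -0.3, -1.6]
gripper_width: 23.4
[ 464.91 -301.67   71.24] [-89.95  -0.   -80.88] [0.2  1.6  0.22] [ 0.   -0.19  0.02] 22.490449979286094
-65 292 52.36754744978403 -19.72307605452867
-55 168 52.10486391653377 -19.59492151846144
-45 224 51.67512517899655 -19.605327028861346
-35 307 52.4267299732581 -19.840781456181976
-25 306 52.554355069324785 -19.817227803031436
-15 204 45.82921271629868 -21.756652142745075
-5 143 45.47034590804261 -24.37554084017219
5 136 45.49014272675172 -24.43835614613274
15 217 45.94917606150859 -22.008022210070145
25 172 52.33704166167832 -24.04785483339301
```

The flange stayed at z ≈ 25.6 while the fork sank 1.6 mm, so the cap is on the pad and the fork is free. Backing straight out.

```bash
python3 -m pendant '[{"delta_pos":[0,0,-0.1],"twist":[0,0,0],"grip":0},{"delta_pos":[0,0,-0.4],"twist":[0,0,0],"grip":0},{"delta_pos":[0,0,-0.9],"twist":[0,0,0],"grip":0},{"delta_pos":[0,0,-1.6],"twist":[0,0,0],"grip":0},{"delta_pos":[0,0,-2.2],"twist":[0,0,0],"grip":0}]'
python3 - <<'E'
from h import *
np.set_printoptions(precision=2,suppress=True)
s=state();R=TR(s);print(s["ee_pos"],s["ee_rot"],R.T@s["force"],s["torque"])
E
python3 -m pendant '[{"delta_pos":[0,0,-0.8],"twist":[0,0,0],"grip":0},{"delta_pos":[0,0,-1.7],"twist":[0,0,0],"grip":0},{"delta_pos":[0,0,-2.7],"twist":[0,0,0],"grip":0},{"delta_pos":[0,0,-3.6],"twist":[0,0,0],"grip":0},{"delta_pos":[0,0,-4.4],"twist":[0,0,0],"grip":0}]'
python3 - <<'E'
from h import *
np.set_printoptions(precision=2,suppress=True)
s,p,d,Q=tine();R=TR(s);print(s["ee_pos"],s["ee_rot"],R.T@s["force"],s["torque"])
cv2.imwrite("pics/w12.png",p[:,:,::-1])
E
```

```text
time_s: 26.5
ee_pos: [442.3, -305.2, 71.2]
ee_rot: [-90.0, 0.0, -80.9]
force: [-0.4, 0.4, -1.6]
gripper_width: 23.0
[ 442.32 -305.19   71.21] [-89.97   0.01 -80.88] [-0.42  1.6  -0.35] [-0.02 -0.17  0.03]
time_s: 27.0
ee_pos: [398.8, -312.3, 71.3]
ee_rot: [-90.0, -0.0, -80.9]
force: [0.4, -0.5, -1.2]
gripper_width: 23.1
[ 398.8  -312.26   71.25] [-89.95  -0.   -80.89] [0.59 1.18 0.32] [-0.02 -0.11 -0.02]
```

View pics/w12.png

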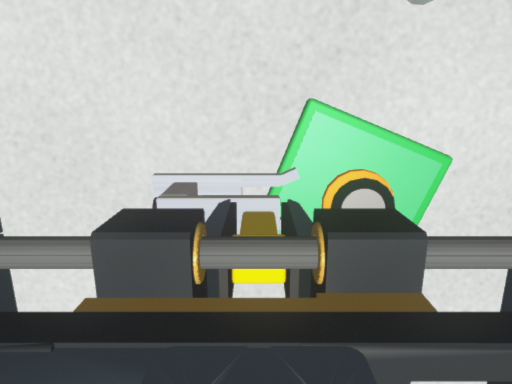

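Cap sits on the pad at (360,205), with the fork out of it at (298,172). I'll go back 50 mm more, clear of the pad, and set the puller down.

```bash
python3 -m pendant '[{"delta_pos":[0,0,-0.8],"twist":[0,0,0],"grip":0},{"delta_pos":[0,0,-2],"twist":[0,0,0],"grip":0},{"delta_pos":[0,0,-3.5],"twist":[0,0,0],"grip":0},{"delta_pos":[0,0,-4.6],"twist":[0,0,0],"grip":0},{"delta_pos":[0,0,-5],"twist":[0,0,0],"grip":0}]'
python3 -m pendant '[{"delta_pos":[0,0.1,0],"twist":[0,0,0],"grip":0},{"delta_pos":[0,0.3,0],"twist":[0,0,0],"grip":0},{"delta_pos":[0,0.6,0],"twist":[0,0,0],"grip":0},{"delta_pos":[0,0.85,0],"twist":[0,0,0],"grip":0},{"delta_pos":[0,0.95,0],"twist":[0,0,0],"grip":0}]'
python3 - <<'E'
from h import *
np.set_printoptions(precision=2,suppress=True)
s,p,d,Q=tine();R=TR(s);print(s["ee_pos"],s["ee_rot"],R.T@s["force"],s["torque"])
p,d=imaging.grab_frame("top");cv2.imwrite("pics/t13.png",cv2.resize(p[190:330,300:480,::-1],None,fx=4,fy=4,interpolation=cv2.INTER_CUBIC))
f=(Q[...,1]>40)&(Q[...,1]<57)&(abs(Q[...,0])<28)&(Q[...,2]>-80)&(Q[...,2]<40)
for z in range(-65,35,10):
    k=f&(abs(Q[...,2]-z)<5); q=Q[k]; 
    if len(q)>20: print(z,len(q),np.median(q[:,1]),q[:,0].min())
E
```

```text
time_s: 27.55
ee_pos: [348.8, -320.0, 71.1]
ee_rot: [-90.0, 0.0, -80.9]
force: [-0.2, -0.3, -1.6]
gripper_width: 22.6
time_s: 28.05
ee_pos: [350.5, -319.8, 61.2]
ee_rot: [-90.0, 0.0, -80.8]
force: [0.2, -0.8, -0.8]
gripper_width: 23.1
[ 350.48 -319.84   61.19] [-89.97   0.03 -80.85] [0.84 0.77 0.09] [-0.02 -0.14 -0.04]
-65 290 52.317669399178875 -19.69408124700375
-55 172 52.1347601600001 -19.815804938194958
-45 221 51.648776159546365 -19.610000012919834
-35 309 52.357926178556944 -19.738038468767712
-25 313 52.54397240140996 -19.69509733997554
-15 307 52.45532060318673 -19.79153467316807
-5 193 52.56574493916494 -20.00017210683698
5 183 52.55200779971792 -19.8717239121279
15 199 52.46475718812894 -21.481107657491343
25 134 52.54430720012054 -23.72706563633721
```

View pics/t13.png

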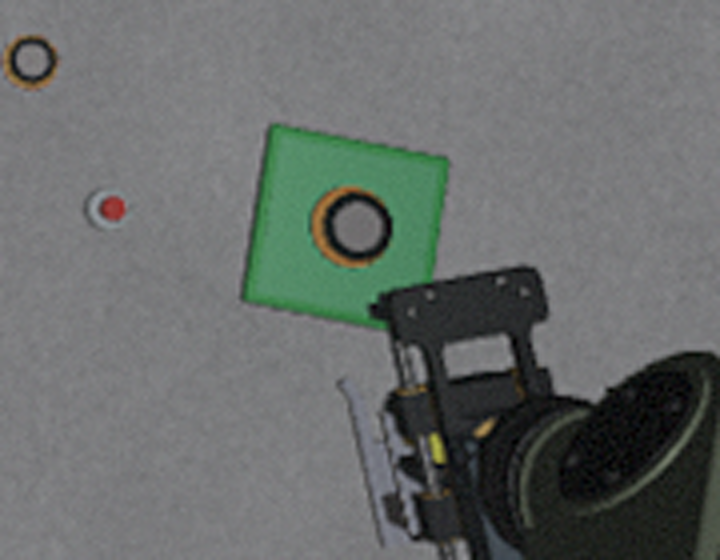

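The top view shows the cap at (355,228) central on the pad and the puller off the pad. Lowering to the bench.

```bash
python3 -m pendant '[{"delta_pos":[0,0.03,0],"twist":[0,0,0],"grip":0},{"delta_pos":[0,0.06,0],"twist":[0,0,0],"grip":0},{"delta_pos":[0,0.1,0],"twist":[0,0,0],"grip":0},{"delta_pos":[0,0.14,0],"twist":[0,0,0],"grip":0},{"delta_pos":[0,0.14,0],"twist":[0,0,0],"grip":0}]'
python3 - <<'E'
from h import *
np.set_printoptions(precision=2,suppress=True)
F=[]
for i in range(4): imaging.grab_frame("top"); s=state();R=TR(s);F.append(R.T@s["force"])
print(s["ee_pos"],s["ee_rot"],np.mean(F,0),s["torque"])
E
```

```text
time_s: 28.65
ee_pos: [350.4, -320.1, 60.3]
ee_rot: [-89.9, -0.0, -80.9]
force: [-0.1, -0.2, -0.9]
gripper_width: 23.4
[ 350.38 -320.1    60.29] [-89.95  -0.01 -80.88] [-0.01  1.75  0.2 ] [-0.02 -0.15 -0.02]
```

```bash
python3 -m pendant '[{"delta_pos":[0,0.03,0],"twist":[0,0,0],"grip":0},{"delta_pos":[0,0.06,0],"twist":[0,0,0],"grip":0},{"delta_pos":[0,0.08,0],"twist":[0,0,0],"grip":0},{"delta_pos":[0,0.08,0],"twist":[0,0,0],"grip":0},{"delta_pos":[0,0.08,0],"twist":[0,0,0],"grip":0}]'
python3 - <<'E'
from h import *
np.set_printoptions(precision=2,suppress=True)
F=[]
for i in range(4): imaging.grab_frame("top"); s=state();R=TR(s);F.append(R.T@s["force"])
print(s["ee_pos"],s["ee_rot"],np.mean(F,0),s["torque"])
E
```

```text
time_s: 29.35
ee_pos: [350.4, -320.2, 59.8]
ee_rot: [-89.9, -0.0, -80.9]
force: [-1.1, -0.4, 3.5]
gripper_width: 23.0
[ 350.45 -320.2    59.76] [-89.94  -0.03 -80.88] [-0.75 -4.72 -1.28] [0.09 0.1  0.02]
```

On the bench, with about 5 N of contact. I'll ease up slightly, then open.

```bash
python3 -m pendant '[{"delta_pos":[0,-0.02,0],"twist":[0,0,0],"grip":0},{"delta_pos":[0,-0.03,0],"twist":[0,0,0],"grip":0},{"delta_pos":[0,-0.03,0],"twist":[0,0,0],"grip":15},{"delta_pos":[0,-0.03,0],"twist":[0,0,0],"grip":26},{"delta_pos":[0,-0.03,0],"twist":[0,0,0],"grip":30}]' 5
python3 -m pendant '[{"delta_pos":[0,0,0],"twist":[0,0,0],"grip":40},{"delta_pos":[0,0,0],"twist":[0,0,0],"grip":55},{"delta_pos":[0,0,0],"twist":[0,0,0],"grip":70},{"delta_pos":[0,0,0],"twist":[0,0,0],"grip":80},{"delta_pos":[0,0,0],"twist":[0,0,0],"grip":80}]'
python3 - <<'E'
from h import *
p,d=imaging.grab_frame("wrist");cv2.imwrite("pics/w14.png",p[:,:,::-1]);print(state()["force"],state()["ee_pos"])
E
```

```text
time_s: 30.05
ee_pos: [350.4, -320.0, 59.6]
ee_rot: [-90.0, 0.0, -80.9]
force: [-0.2, 0.0, -0.8]
gripper_width: 26.8
time_s: 30.55
ee_pos: [350.4, -320.1, 59.8]
ee_rot: [-90.0, -0.0, -80.9]
force: [-0.2, -0.1, -1.3]
gripper_width: 64.4
[-0.45852891 -0.55608293 -0.69181528] [ 350.39458554 -320.08217175   59.78746443]
```

View pics/w14.png

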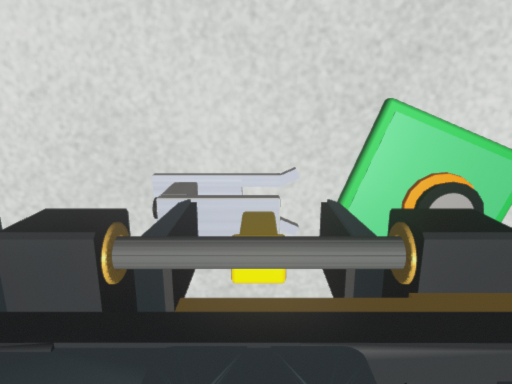

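Released: the puller stands at (220,210), clear of both fingers. Rising straight up, well clear.

```bash
python3 -m pendant '[{"delta_pos":[0,-0.5,0],"twist":[0,0,0],"grip":80},{"delta_pos":[0,-1.5,0],"twist":[0,0,0],"grip":80},{"delta_pos":[0,-3.5,0],"twist":[0,0,0],"grip":80},{"delta_pos":[0,-6,0],"twist":[0,0,0],"grip":80},{"delta_pos":[0,-8.5,0],"twist":[0,0,0],"grip":80}]'
python3 -m pendant '[{"delta_pos":[0,-3,0],"twist":[0,0,0],"grip":80},{"delta_pos":[3,-5.5,0],"twist":[0,0,0],"grip":80},{"delta_pos":[6.5,-7,0],"twist":[0,0,0],"grip":80},{"delta_pos":[9,-7,0],"twist":[0,0,0],"grip":80},{"delta_pos":[9.5,-7,0],"twist":[0,0,0],"grip":80}]'
python3 -m pendant '[{"delta_pos":[0,0,0],"twist":[0,0,0],"grip":80},{"delta_pos":[0,0,0],"twist":[0,0,0],"grip":80},{"delta_pos":[0,0,0],"twist":[0,0,0],"grip":80},{"delta_pos":[0,0,0],"twist":[0,0,0],"grip":80},{"delta_pos":[0,0,0],"twist":[0,0,0],"grip":80}]'
python3 - <<'E'
from h import *
np.set_printoptions(precision=1,suppress=True)
for n in("wrist","scene","top"):
    p,d=imaging.grab_frame(n);cv2.imwrite(f"pics/{n}15.png",p[:,:,::-1]); c=imaging.camera_info(n); P=cloud(c,d)
    m=(abs(P[...,0]-464)<40)&(abs(P[...,1]+302)<40)&(P[...,2]>31)&(P[...,2]<40); 
    if m.sum()>10: print(n,"cap top",m.sum(),np.median(P[m],0),P[m].mean(0))
    m=(abs(P[...,0]-350)<30)&(abs(P[...,1]+320)<30)&(P[...,2]>92)&(P[...,2]<102)
    if m.sum()>5: print(n,"knob top",m.sum(),np.median(P[m],0))
print(state()["force"])
E
```

```text
time_s: 31.1
ee_pos: [350.3, -320.1, 146.4]
ee_rot: [-89.9, -0.0, -80.9]
force: [0.4, -0.0, 0.8]
gripper_width: 73.4
time_s: 31.6
ee_pos: [365.8, -416.4, 216.0]
ee_rot: [-89.9, -0.2, -81.0]
force: [0.3, 0.3, 0.6]
gripper_width: 72.8
time_s: 32.1
ee_pos: [365.3, -413.3, 214.9]
ee_rot: [-90.0, 0.0, -80.8]
force: [-0.3, 0.1, 0.2]
gripper_width: 73.1
wrist cap top 1428 [ 464.6 -301.1   36. ] [ 464.6 -301.1   36. ]
wrist knob top 831 [ 351.3 -320.1   97.1]
scene cap top 171 [ 465.7 -301.1   35.4] [ 465.8 -300.6   35.2]
scene knob top 68 [ 353.5 -318.2   96. ]
top cap top 240 [ 464.6 -299.9   35.6] [ 463.9 -299.9   35.6]
top knob top 119 [ 350.8 -317.8   97. ]
[-0.  -0.   0.3]
```

View pics/wrist15.png

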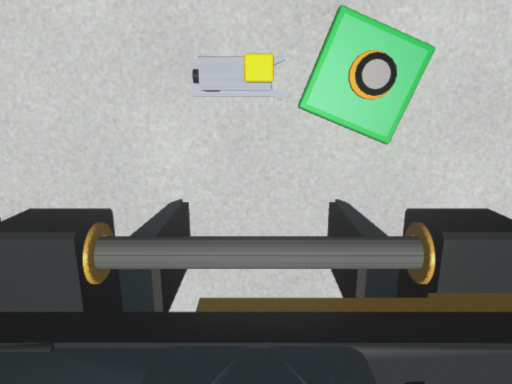

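View pics/scene15.png

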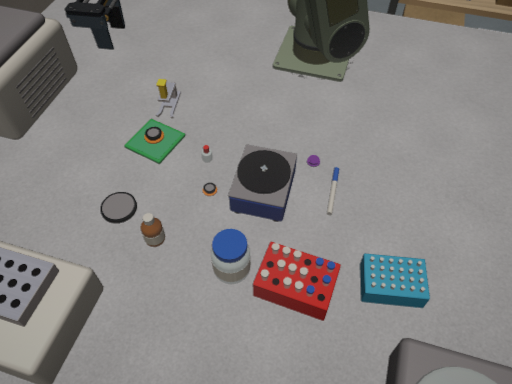

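View pics/top15.png

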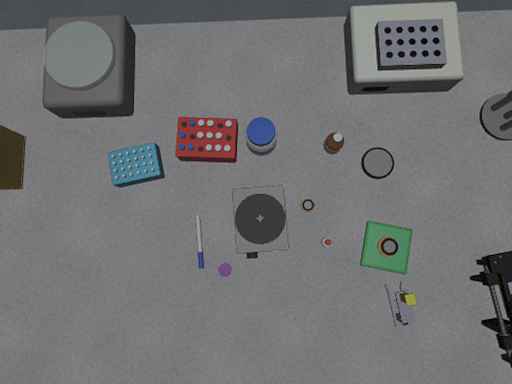

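The cap is upright and central on the pad (top at z ≈ 35.6, expected 35.5), and the puller stands upright (knob top 97). The mixer post is bare, the bystanders are where they were, and the robot touches nothing. Handing in.

```bash
python3 - <<'E'
from workcell import job
print(job.job_done())
E
```

```text
the job is handed in; nothing more can be done
None
```

The cap is off the mixer, upright on the green pad and about 2 mm from its centre. The puller stands upright on the bench beside the pad. I handed in at about 32 s of the 72 s allowed.

**What I did**
- **Press:** I slid the fork under the flange and pressed it against the neck at about 4.5 N.
- **Pull:** I pulled straight up. The highest pull I read was about 12 N before the cap popped off.
- **Set-down:** I carried the cap level and set it down softly. Then I backed the fork right out and stood the puller clear of the pad.

**Last checks**
- The cap's top is at z ≈ 35.6 mm (expected 35.5) at (464.6, -301).
- The knob's top is at z ≈ 97 mm, so the puller is standing flat.
- The post is bare, the other things look unmoved, and the gripper is clear with a force reading near zero.

**What disagreed or went less well**
- **Grip:** The flat fingers closed on the 24 mm yellow knob instead of the 18 mm handle below it, so I re-gripped about 8 mm higher, still on the knob. The fork tilted about 0.8–0.9° under the press and came back level once the cap was free.
- **Press force:** For about half a second the press averaged roughly 5 N (one reading 5.35 N) before I eased it back.
- **Cameras:** They disagreed by 1 to 3 mm on positions, which did not affect the result.

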